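# Knock the compound bars out of the mould and rack them

## Robot

A 6-joint arm with a two-finger parallel gripper is mounted at the origin on the work surface. World frame = base frame: x ahead of the robot, y to its left, z up, the work surface at z = 0. Lengths are in mm, angles in degrees, forces in N, time in s.
With the tool pointing down it reaches from about 300 to 850 mm from the base axis. Payload 4.2 kg.
Tool frame: the origin (TCP) lies at the very end of the fingers, on their centre line; the grasp point (between the pads) lies 19 mm behind it; z points along the fingers, y is the line along which they close (so a half turn about z gives the same grasp; the last joint's range is limited). The gripper opens to 91 mm and grips with 3 to 60 N. Pads are 32 mm wide; open, the fingers measure 118 mm over their backs; the gripper's body (76 mm by 178 mm) begins 60 mm behind the grasp point.
Start: joints at [-71.562, 18.312, 89.639, -0, 72.044, -1.146], TCP at [192.735, -541.755, 192.676] pointing down, gripper open.
Joint ranges: [-177.97, 177.97], [-48.28, 115.42], [12.27, 149.76], [-77.06, 257.06], [2.81, 150.46], [-146.56, 146.56]. Speed limits (degrees/s): [147.25, 147.25, 180, 180, 180, 180].

## Interface

Orientations are given as [roll, pitch, yaw] about the fixed x, y, z axes, in that order (R = Rz(yaw) Ry(pitch) Rx(roll)).
In Python, from workcell import env, eyes gives the robot as it stands.
- The arm moves only by the tool send_rows, never from a script. Its argument "targets" is text: rows parted by semicolons, each of 7 numbers parted by spaces: the shift along the tool's x, y, z in m, then the turn, a rotation vector about the tool's x, y, z in degrees, then the opening in per cent of the stroke, from 0 (shut) to 100 (fully open). A call has 1 to 12 rows; each row is the pose to reach, as a shift and turn from the pose commanded when the call began, along the tool's axes at that moment; what a row does not reach only later rows make up. A row lasts 1/12 s, in which the tool goes at most 41.7 mm and 7.16 degrees, less where a joint would pass 70% of its speed; a pose out of reach is approached as far as the arm can. A call with a gripper value outside its range is refused whole. The fingers move at their own pace and stop on an object; "grip_force" is the grip in N (left out, the last holds). Time passes only in rows, so rows that repeat a pose let the fingers close. It gives the time, the measured TCP pose, the force, the opening and the grip force at its end, in the units of the state.
- env.state(): the state, without advancing time (a new reading comes with each control period).
- eyes.grab_frame(name): name is "scene" or "top" or "wrist"; returns a dict with "image" (384x512x3 uint8, blue, green, red), "fovy" (degrees; the focal length in pixels is half the picture's height over the tangent of half this angle, whatever the lens; pixels are square), "cx", "cy" (the principal point, pixels), "D" ([k1, k2, p1, p2, k3] as OpenCV has them; the pictures are not rectified), "eye" and "attitude" of the camera in the world. Camera axes: x right, y up, looking along -z (the intrinsics and any distortion apply to the point x, -y, -z); pixel columns grow to the right and rows downward; lengths in mm; the calibration is good to about 2 mm. A picture is of the moment at which its call begins. There is no depth.
- env.job_done(): hands the job in; it is judged then, once.
The state is a dict: "time_s": time; "qpos": joint angles; "qvel": joint speeds; "effort": joint torques, N m; "ee_pos": TCP position; "ee_rot": TCP orientation; "force": force on the tool from outside, world axes, zero at the start; "torque": the same for the moment, N m; "gripper_width": finger opening in mm; "gripper_force": force on a finger pad.
Only numpy, scipy, OpenCV 4.12 (cv2) and the standard library are available. Lean on these libraries where they do the work, as an engineer would, in place of code of your own. Each camera call takes 0.05 s, during which the arm holds its last target. There are 200 camera calls.

## Task

Take the blue mould by its black handle, turn it mouth down and rap it on the bench until every polishing-compound bar in it (three to five) has dropped out, then stand the empty mould back on its edge on the aluminium cooling plate, lengthwise as before. Lay the bars flat and side by side on the wooden rack between the two brackets, each crosswise and centred under the line of the notches, and when all are there lay the orange retaining bar across both brackets, down in the notches and sticking out evenly at both ends. Leave everything else on the bench where it is.

Things in the scene. Friction and masses are not known exactly. Their poses are not given: they have to be found in the camera images.
- mould: Blue mould, five pockets in a row; 226 x 72 x 84 mm high standing on its long edge; 0.36 kg empty. Origin: on that edge, midway along x. x: along its length; y: the way its mouth faces; z: up while on edge. Back face y = -34. Steel end plates (x = +-103 to +-113, z = 0 to 84) reach to y = +38: upside down (y axis down) it rests on them, origin 38 mm above the bench.
- mould_mouth (a point): Middle of the pocket rims, at (0, -2, 42) mm in the mould. Pockets at x = -88, -44, 0, 44, 88 mm. Stiff little clips at both ends of each pocket keep the bars in even upside down; each rap of the upside-down mould on the bench (stopped dead from 0.15 to 0.3 m/s) opens them further, until the bars drop: usually 1 to 6 raps. Rims are then 40 mm above the bench, so bars have room to drop.
- mould_handle (a point): Grip point on the handle, at (0, -57, 101) mm in the mould. The handle is a flat black plate 70 wide (along x), 14 thick, sticking out 50 mm from the top back edge along (0, -0.707, 0.707); broad faces look along (0, 0.707, 0.707). Fingers pointing along (0, 0.707, -0.707) point 45 degrees downward both when the mould stands on edge and when it is upside down.
- cooling_plate: Fixed bare aluminium plate on the bench, 300 (x) x 140 (y) x 6 mm, on which the mould stands on edge at the start. Origin: centre of its underside; its top is at z = 6 mm.
- rack: Fixed wooden rack board, 110 (x) x 270 (y) x 12 mm, with a dark steel bracket near each end. Origin: centre of its underside. The bars belong flat on the board (top at z = 12 mm) between the brackets (free length y = +-104 mm), side by side, their long sides along x, centred on x = 0.
- rack_notch0 (a point): Middle of the notch floor of the rack bracket at y = -112 mm, z = 44 mm. Brackets are 16 mm thick along y; each has an open-topped notch 26 mm wide along x, centred on x = 0, with prongs up to z = 66 mm.
- rack_notch1 (a point): The same for the bracket at y = +112 mm.
- retainer: Loose orange retaining bar, 270 (x) x 16 (y) x 20 mm (z), about 0.2 kg. Origin: centre of its underside. It starts flat on the bench; it belongs in the two bracket notches of the rack, across above the bars.
- bar_white: White cast bar of polishing compound, 28 x 28 x 60 mm (z = its long axis), 60 g; may be absent. Origin: its centre, 14 mm above what it lies on. Any of its four long sides may be down. At the start in one of the mould's pockets, centre at mould y = -16, z = 41 mm, long axis along mould z.
- bar_green: Green cast bar of polishing compound, 28 x 28 x 60 mm (z = its long axis), 60 g; may be absent. Origin: its centre, 14 mm above what it lies on. Any of its four long sides may be down. At the start in one of the mould's pockets, centre at mould y = -16, z = 41 mm, long axis along mould z.
- bar_red: Red cast bar of polishing compound, 28 x 28 x 60 mm (z = its long axis), 60 g; may be absent. Origin: its centre, 14 mm above what it lies on. Any of its four long sides may be down. At the start in one of the mould's pockets, centre at mould y = -16, z = 41 mm, long axis along mould z.
- bar_yellow: Yellow cast bar of polishing compound, 28 x 28 x 60 mm (z = its long axis), 60 g; may be absent. Origin: its centre, 14 mm above what it lies on. Any of its four long sides may be down. At the start in one of the mould's pockets, centre at mould y = -16, z = 41 mm, long axis along mould z.
- bar_black: Black cast bar of polishing compound, 28 x 28 x 60 mm (z = its long axis), 60 g; may be absent. Origin: its centre, 14 mm above what it lies on. Any of its four long sides may be down. At the start in one of the mould's pockets, centre at mould y = -16, z = 41 mm, long axis along mould z.
- wax_tin: Bystander, not part of the job: tin of wax. Origin: centre of its underside (or of the tool's length).
- oil_bottle: Bystander, not part of the job: yellow oil bottle. Origin: centre of its underside (or of the tool's length).
- mug: Bystander, not part of the job: mug. Origin: centre of its underside (or of the tool's length).
- wrench: Bystander, not part of the job: wrench. Origin: centre of its underside (or of the tool's length).
- wire_brush: Bystander, not part of the job: brush. Origin: centre of its underside (or of the tool's length).
- spectacle_case: Bystander, not part of the job: black spectacle case. Origin: centre of its underside (or of the tool's length).

How it is judged (in metres and radians):
On the way, in this order (a step that is already met when the one before it is completed fails the run):
1. the mould is upside down and touching the bench (angle between mould's own y axis and vertical above 2.5 rad and contact force between mould and table above 1 N).
2. every bar is out of the mould ((y of bar_white in the frame of mould above 0.008 m or distance between bar_white and mould above 0.15 m) and (y of bar_green in the frame of mould above 0.008 m or distance between bar_green and mould above 0.15 m) and (y of bar_red in the frame of mould above 0.008 m or distance between bar_red and mould above 0.15 m) and (y of bar_yellow in the frame of mould above 0.008 m or distance between bar_yellow and mould above 0.15 m) and (y of bar_black in the frame of mould above 0.008 m or distance between bar_black and mould above 0.15 m)), for 0.2 s.
3. every bar lies flat on the rack under the line of the notches (x of bar_white in the frame of rack between -0.022 and 0.022 m and y of bar_white in the frame of rack between -0.09 and 0.09 m and z of bar_white in the frame of rack between 0.021 and 0.031 m and angle between bar_white's own z axis and vertical between 1.42 and 1.72 rad and angle between the z axis of each of bar_white, bar_green, bar_red, bar_yellow, bar_black and the x axis of rack, either way round below 0.35 rad and x of bar_green in the frame of rack between -0.022 and 0.022 m and y of bar_green in the frame of rack between -0.09 and 0.09 m and z of bar_green in the frame of rack between 0.021 and 0.031 m and angle between bar_green's own z axis and vertical between 1.42 and 1.72 rad and x of bar_red in the frame of rack between -0.022 and 0.022 m and y of bar_red in the frame of rack between -0.09 and 0.09 m and z of bar_red in the frame of rack between 0.021 and 0.031 m and angle between bar_red's own z axis and vertical between 1.42 and 1.72 rad and x of bar_yellow in the frame of rack between -0.022 and 0.022 m and y of bar_yellow in the frame of rack between -0.09 and 0.09 m and z of bar_yellow in the frame of rack between 0.021 and 0.031 m and angle between bar_yellow's own z axis and vertical between 1.42 and 1.72 rad and x of bar_black in the frame of rack between -0.022 and 0.022 m and y of bar_black in the frame of rack between -0.09 and 0.09 m and z of bar_black in the frame of rack between 0.021 and 0.031 m and angle between bar_black's own z axis and vertical between 1.42 and 1.72 rad), for 0.2 s.
4. the retaining bar lies in both notches (x of retainer in the frame of rack between -0.008 and 0.008 m and y of retainer in the frame of rack between -0.016 and 0.016 m and z of retainer in the frame of rack between 0.04 and 0.05 m and angle between the x axis of retainer and the y axis of rack, either way round below 0.08 rad and angle between retainer's own x axis and vertical between 1.52 and 1.62 rad), for 0.2 s.
At the end, for the whole second after the job is handed in: Bars flat on the rack board within 22 mm of the notch line and 20 deg of crosswise, between the brackets; retaining bar resting on both notch floors, centred within 16 mm; mould standing on edge on the plate (within 50 mm along, 42 mm across, 23 deg); all at rest (all of step 3 and all of step 4 and x of mould in the frame of cooling_plate between -0.05 and 0.05 m and y of mould in the frame of cooling_plate between -0.042 and 0.042 m and z of mould in the frame of cooling_plate between 0.003 and 0.012 m and angle between mould's own z axis and vertical below 0.12 rad and angle between the x axis of mould and the x axis of cooling_plate, either way round below 0.4 rad and linear speed of each of bar_white, bar_green, bar_red, bar_yellow, bar_black, retainer, mould below 0.02 m/s); the robot touches nothing.
It fails at once if a bystander is shoved more than 50 mm (distance of any of wax_tin, oil_bottle, mug, wrench, wire_brush, spectacle_case from where it was at the start of the episode above 0.05 m).
Of bar_white, bar_green, bar_red, bar_yellow, bar_black only 3 to 5 are there at a start; the rules pass over those that are not, and their reading is None.
At some moment in a run one of retainer may be knocked a few centimetres aside while the robot is not near it.
It also fails if it takes over 210 s, if anything falls off the work surface, if the arm or the gripper's body presses on something with over 40 N, if the wrist force passes 120 N, or if a joint passes its speed limit or range.

## Working session

There is one attempt and no reset: what is moved stays moved. The work goes in short steps, Python scripts to look and compute and a tool call to move; the robot and the scene stay as the last step left them, time stands still between calls to the robot, and variables do not carry over. Pictures are saved under pics/ and viewed, at most 14 in all, crops included, and the job is handed in when it is done.

Besides the shell and the picture viewer there is one more tool, called after "Emit:" as name(argument=value, ...) on one line, values as JSON. send_rows: Moves the arm, as the interface text tells. Its arguments: {"type":"object","properties":{"targets":{"type":"string"},"grip_force":{"type":"number"}},"required":["targets"]}

```bash
ls; mkdir -p pics; cat > h.py <<'E'
import numpy as np, cv2
from workcell import env, eyes
from scipy.spatial.transform import Rotation as R
def grab(n):
    f=eyes.grab_frame(n); return f
def att(f):
    a=np.array(f["attitude"],float)
    return a if a.shape==(3,3) else R.from_euler('xyz',a,degrees=True).as_matrix()
def K(f):
    h=f["image"].shape[0]; fl=h/2/np.tan(np.radians(f["fovy"])/2)
    return np.array([[fl,0,f["cx"]],[0,fl,f["cy"]],[0,0,1]])
def proj(f,P):
    P=np.atleast_2d(np.array(P,float)); c=(P-np.array(f["eye"]))@att(f); c=c*[1,-1,-1]
    return cv2.projectPoints(c.reshape(-1,1,3),np.zeros(3),np.zeros(3),K(f),np.array(f["D"],float))[0].reshape(-1,2)
def ray(f,uv,z):
    uv=np.atleast_2d(np.array(uv,float))
    n=cv2.undistortPoints(uv.reshape(-1,1,2),K(f),np.array(f["D"],float)).reshape(-1,2)
    d=np.c_[n[:,0],-n[:,1],-np.ones(len(n))]@att(f).T; e=np.array(f["eye"])
    return e+d*((z-e[2])/d[:,2])[:,None]
def tool():
    s=env.state(); return np.array(s["ee_pos"]),R.from_euler('xyz',s["ee_rot"],degrees=True)
def fwd(axis_z,axis_y):
    z=np.array(axis_z,float);z/=np.linalg.norm(z);y=np.array(axis_y,float);y-=z*(y@z);y/=np.linalg.norm(y)
    return R.from_matrix(np.c_[np.cross(y,z),y,z])
def rel(p,Rt=None):
    p0,R0=tool(); d=R0.inv().apply(np.array(p)-p0)/1000
    rv=np.zeros(3) if Rt is None else (R0.inv()*Rt).as_rotvec(degrees=True)
    return np.r_[d.round(4),rv.round(2)]
E
python3 - <<'E'
from h import *
for n in("scene","top","wrist"):
    f=grab(n); cv2.imwrite(f"pics/{n}0.png",f["image"]); print(n,f["fovy"],f["cx"],f["cy"],f["D"],f["eye"],f["attitude"])
print(env.state())
E
```

```text
pics
scene 54.703447744838954 254.91370037314505 186.2105992358247 [-0.02040262  0.          0.          0.          0.        ] [1362.30689199  262.072565    679.49934708] [ 57.63355188   0.31222703 107.98615527]
top 51.78848446830154 253.29058581750547 188.6030696883269 [-0.11953286  0.          0.          0.          0.        ] [ 375.45672581  -13.88040141 1485.62263028] [  5.9066784   -0.11370976 -88.98012137]
wrist 58.652022357710216 254.7123517824512 185.91942541493637 [-0.02287332  0.          0.          0.          0.        ] [ 256.3829431  -518.10115413  383.00466711] [-13.89814359   0.12673229 -70.34093278]
{'time_s': 0.15, 'qpos': array([-7.15623095e+01,  1.83429845e+01,  8.96920371e+01, -1.21053179e-03,
        7.20423833e+01, -1.14669331e+00]), 'qvel': array([-0.11800096, -0.09731257, -0.21418492, -0.03672787,  0.10525863,
       -0.14844783]), 'effort': array([ 7.25566188e-04, -4.12776625e+01, -2.32155633e+01,  7.26174493e-02,
        4.33999160e-02, -9.81258586e-05]), 'ee_pos': array([ 192.59226262, -541.34635486,  192.00442363]), 'ee_rot': array([-1.79922588e+02, -3.98219873e-04,  1.95847575e+01]), 'force': array([-0.46805678,  0.40850759,  0.52720593]), 'torque': array([0.02790269, 0.01173573, 0.0140653 ]), 'gripper_force': 0.0, 'gripper_width': 91.32936919140283}
```

View pics/top0.png

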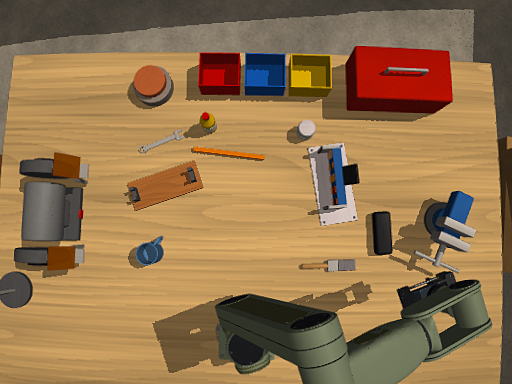

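View pics/scene0.png

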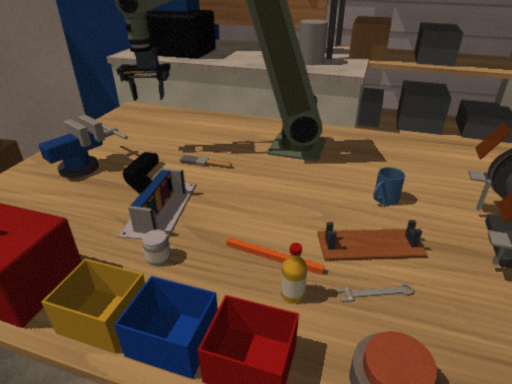

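The top view shows the mould (~(335,182)), its handle to the right (350,174) and its mouth to the left. The rack is at (165,185), the retainer at (228,153). Bystanders: tin (306,129), bottle (207,121), wrench (160,142), mug (150,250), case (381,232), brush (328,265). Next, enlarged crops.

```bash
python3 - <<'E'
import cv2,numpy as np
t=cv2.imread("pics/top0.png")
a=cv2.resize(t[130:230,290:390],None,fx=4,fy=4,interpolation=cv2.INTER_CUBIC)
b=cv2.resize(t[130:230,120:220],None,fx=4,fy=4,interpolation=cv2.INTER_CUBIC)
s=cv2.imread("pics/scene0.png")
c=cv2.resize(s[160:245,115:205],(400,378)[:2],interpolation=cv2.INTER_CUBIC)[:200]
c=cv2.resize(s[165:245,115:215],(250,200),interpolation=cv2.INTER_CUBIC)
d=cv2.resize(t[140:170,185:275],(540,180),interpolation=cv2.INTER_CUBIC)
o=np.zeros((600,800,3),np.uint8);o[:400,:400]=a;o[:400,400:]=b;o[400:,:250]=c;o[400:580,255:795]=d
cv2.imwrite("pics/crop0.png",o)
E
```

```text
(no output)
```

View pics/crop0.png

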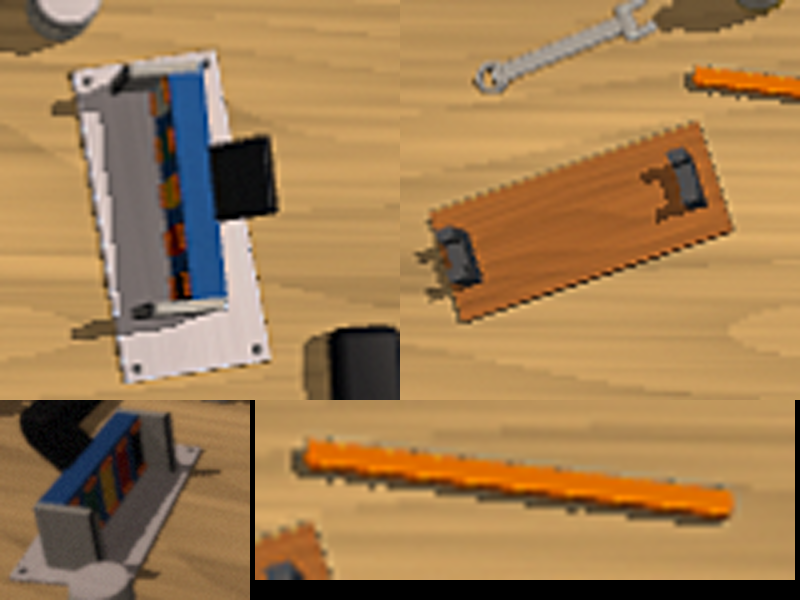

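The crop gives the corners of the plate, the rack and the retainer, and shows the mould with its mouth to +y and its handle to -y. I'll fit the poses now.

```bash
cat >> h.py <<'E'
from scipy.optimize import least_squares
def fit(f,pts,uv,x0):
    """planar pose (x,y,yaw deg) of body points pts (world z used as is) from pixels"""
    pts=np.array(pts,float)
    def T(q): 
        c,s=np.cos(np.radians(q[2])),np.sin(np.radians(q[2]))
        return np.c_[q[0]+c*pts[:,0]-s*pts[:,1],q[1]+s*pts[:,0]+c*pts[:,1],pts[:,2]]
    r=least_squares(lambda q:(proj(f,T(q))-uv).ravel(),x0,x_scale=[100,100,30],loss='soft_l1')
    return r.x,np.abs(r.fun).reshape(-1,2).round(1)
def orange(f,z=20):
    hsv=cv2.cvtColor(f["image"],cv2.COLOR_BGR2HSV); m=cv2.inRange(hsv,(8,215,190),(18,255,255))
    n,l,st,c=cv2.connectedComponentsWithStats(m); return l,st,c
E
python3 - <<'E'
from h import *
f=grab("top"); cv2.imwrite("pics/t1.png",f["image"])
b=lambda L,W,z:[(L/2,W/2,z),(L/2,-W/2,z),(-L/2,-W/2,z),(-L/2,W/2,z)]
pl=fit(f,b(300,140,6),[(307.5,148.75),(343,143),(357.5,220),(321.25,225.5)],[400,-300,10]);print("plate",pl)
# rack: x 110, y 270. image corners order TL,TR,BR,BL -> (+x,+y),(+x,-y),(-x,-y),(-x,+y)
rk=fit(f,b(110,270,12),[(127,182.5),(194.5,160.5),(203.25,187.5),(135.5,210.5)],[400,300,10]);print("rack",rk)
mo=fit(f,[(103,-34,90),(-103,-34,90)],[(341.75,148),(346.5,204.5)],[400,-300,10]);print("mould",mo)
l,st,c=orange(f)
for i in range(1,len(st)):
    if st[i][4]>60:
        ys,xs=np.where(l==i); r=cv2.minAreaRect(np.c_[xs,ys].astype(np.float32)); bx=cv2.boxPoints(r); print(st[i],r)
        e=sorted([((bx[0]+bx[1])/2,(bx[2]+bx[3])/2),((bx[1]+bx[2])/2,(bx[0]+bx[3])/2)],key=lambda e:-np.linalg.norm(e[0]-e[1]))[0]
        w=ray(f,e,15);print("ret",w,w.mean(0),np.linalg.norm(w[0]-w[1]),np.degrees(np.arctan2(*(w[1]-w[0])[1::-1])))
print(ray(f,[(260,200),(306,129),(207,121),(381,232),(150,250),(328,265)],20).round())
m=mo[0]; Rm=R.from_euler('z',m[2],degrees=True)
im=f["image"].copy()
M=lambda p:Rm.apply(np.array(p,float))+[m[0],m[1],6]
big=cv2.resize(im,None,fx=4,fy=4,interpolation=cv2.INTER_CUBIC)
def line(P,col):
    q=(proj(f,P)*4+1.5).round().astype(int); cv2.polylines(big,[q.reshape(-1,1,2)],False,col,1)
for x in(-113,113): line(M([(x,-34,0),(x,-34,84),(x,38,84),(x,38,0)]),(0,255,0))
line(M([(-113,-34,84),(113,-34,84)]),(0,255,0));line(M([(-35,-57,101),(35,-57,101)]),(0,255,255));line(M([(-35,-62,96),(35,-62,96),(35,-52,106),(-35,-52,106),(-35,-62,96)]),(255,0,255))
cv2.imwrite("pics/ov.png",big[520:920,1160:1560])
E
```

```text
plate (array([ 551.71053551, -313.27128145,   10.21560029]), array([[0.1, 0.5],
       [0.1, 0.3],
       [0. , 0.1],
       [0. , 0.7]]))
rack (array([534.81820826, 319.38415432,  19.495742  ]), array([[0.2, 0.3],
       [0. , 0.2],
       [0. , 0.2],
       [0.1, 0.2]]))
mould (array([ 568.47467921, -305.04141645,    4.38075485]), array([[0. , 0.2],
       [0. , 0.2]]))
[194 147  70  12 268] ((228.52337646484375, 152.30897521972656), (69.82542419433594, 3.8893184661865234), 6.981057643890381)
ret [[678.10283218 213.96960683  15.        ]
 [649.86478601 -49.22511995  15.        ]] [663.98380909  82.37224344  15.        ] 264.70521615726295 -96.1238134405382
[[ 485.  -40.   20.]
 [ 759. -211.   20.]
 [ 783.  167.   20.]
 [ 373. -494.   20.]
 [ 292.  365.   20.]
 [ 249. -294.   20.]]
```

View pics/ov.png

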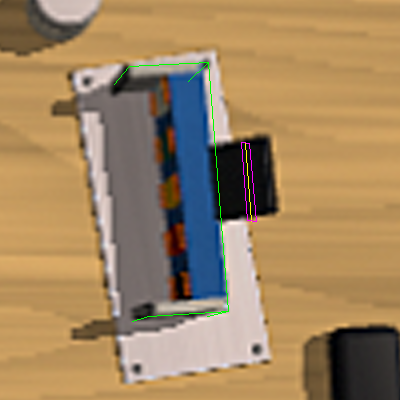

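The overlay puts the mould at about (570,-305) with a yaw of about 5°, and its handle lines up. I'll compute the standoff and move.

```bash
cat >> h.py <<'E'
def mould_tool(m,yaw,zb=6,flip=False,back=0,grip=19):
    """TCP pose holding the handle of a mould at (x,y) with base height zb"""
    Rm=R.from_euler('z',yaw,degrees=True)
    if flip: Rm=Rm*R.from_euler('x',-90,degrees=True)
    zt=np.array([0,.7071,-.7071]); p=np.array([0,-57,101])+zt*(grip-back)
    return Rm.apply(p)+np.array([m[0],m[1],zb]), Rm*fwd(zt,[0,-1,-1])
E
python3 - <<'E'
from h import *
p,Rt=mould_tool((570,-305),5,back=130); print(p,rel(p+[0,0,20],Rt))
E
```

```text
[ 581.80856599 -439.97252687  185.4881    ] [ 4.007e-01  3.480e-02 -1.340e-02  4.469e+01  5.730e+00  1.382e+01]
```

Emit:
send_rows(targets="0.03 0 -0.03 0 0 0 100;0.06 0 -0.07 4 0 1 100;0.10 0.003 -0.09 9 1 3 100;0.14 0.01 -0.09 15 2 5 100;0.18 0.015 -0.09 21 3 7 100;0.22 0.02 -0.08 27 3.5 8.5 100;0.26 0.023 -0.07 33 4.3 10.3 100;0.30 0.026 -0.06 39 5 12 100;0.34 0.03 -0.045 44.7 5.7 13.8 100;0.375 0.033 -0.03 44.7 5.7 13.8 100;0.4 0.035 -0.0134 44.7 5.7 13.8 100;0.4007 0.0348 -0.0134 44.7 5.73 13.82 100")

```text
time_s: 1.2
ee_pos: [586.7, -436.8, 197.9]
ee_rot: [-134.6, 0.2, 5.3]
force: [0.7, 1.5, -1.4]
gripper_width: 91.1
gripper_force: 0.0
```

```bash
python3 - <<'E'
from h import *
p,Rt=mould_tool((570,-305),5,back=80); print(rel(p,Rt)); print(env.state()["qpos"],tool()[0],env.state()["time_s"])
f=grab("wrist"); im=f["image"].copy()
m=(570,-305,5);Rm=R.from_euler('z',m[2],degrees=True);M=lambda p:Rm.apply(np.array(p,float))+[m[0],m[1],6]
big=cv2.resize(im,None,fx=1.5,fy=1.5)
def line(P,col):
    q=((proj(f,P)+.5)*1.5-.5).round().astype(int); cv2.polylines(big,[q.reshape(-1,1,2)],False,col,1)
line(M([(-113,-34,84),(113,-34,84),(113,38,84)]),(0,255,0));line(M([(-113,-34,0),(-113,-34,84),(-113,38,84)]),(0,255,0))
line(M([(-35,-62,96),(35,-62,96),(35,-52,106),(-35,-52,106),(-35,-62,96)]),(255,0,255))
cv2.imwrite("pics/w1.png",big)
E
```

```text
[-0.0048  0.0111  0.0568 -0.38    0.34    0.02  ]
[-49.18250423  58.29934911  28.60264534  31.57317565 128.14868191
  47.57603676] [ 586.65111087 -436.76814479  197.92154266] 1.2
```

View pics/w1.png

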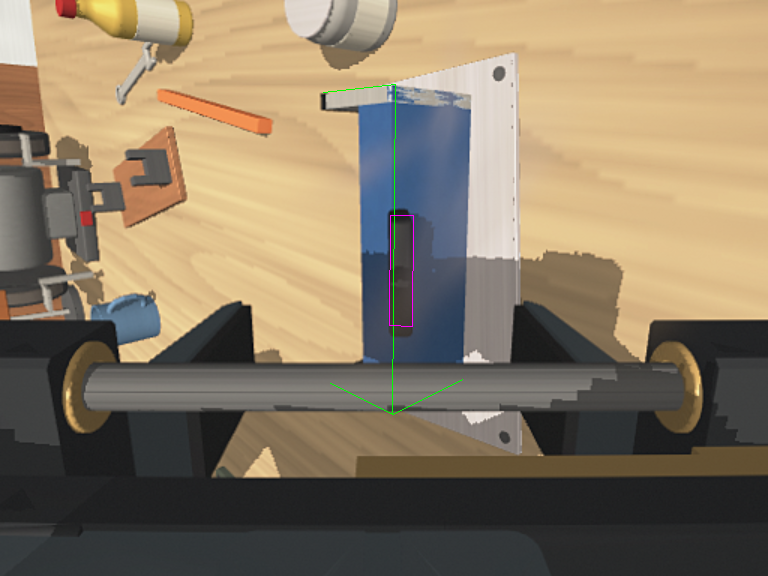

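The wrist view shows the handle end-on at about (400,271), 25 px thick. The overlay matches it, so the approach line is right.

Emit:
send_rows(targets="-0.0 0.006 0.02 0 0 0 100;0 0.011 0.04 0 0 0 100;0 0.011 0.05 0 0 0 100;0 0.011 0.05 0 0 0 100;0 0.011 0.05 0 0 0 100")

```text
time_s: 1.67
ee_pos: [578.7, -413.3, 164.5]
ee_rot: [-135.1, -0.0, 5.0]
force: [0.3, 0.1, -0.0]
gripper_width: 91.3
gripper_force: 0.0
```

```bash
python3 - <<'E'
from h import *
p,Rt=mould_tool((570,-305),5); print(rel(p,Rt)); print(env.state()["qvel"].round(1))
E
```

```text
[ 0.0007  0.004   0.0961  0.1    -0.05   -0.    ]
[-0.3  0.1 -2.6  0.1  0.1  0.1]
```

Emit:
send_rows(targets="0 0.004 0.025 0 0 0 100;0 0.004 0.05 0 0 0 100;0 0.004 0.075 0 0 0 100;0 0.004 0.09 0 0 0 100;0.0007 0.004 0.096 0.1 0 0 100;0.0007 0.004 0.096 0.1 0 0 100;0.0007 0.004 0.096 0.1 0 0 50;0.0007 0.004 0.096 0.1 0 0 20;0.0007 0.004 0.096 0.1 0 0 0;0.0007 0.004 0.096 0.1 0 0 0;0.0007 0.004 0.096 0.1 0 0 0;0.0007 0.004 0.096 0.1 0 0 0", grip_force=60)

```text
time_s: 2.67
ee_pos: [574.6, -348.3, 92.3]
ee_rot: [-135.0, -0.0, 5.0]
force: [-0.7, 0.6, 0.2]
gripper_width: 54.2
gripper_force: 0.0
```

```bash
python3 - <<'E'
from h import *
p,Rt=mould_tool((570,-305),5); print(rel(p,Rt),tool()[0],p); s=env.state(); print(s["gripper_width"],s["force"],s["gripper_force"],s["qpos"].round())
E
```

```text
[-0.0008 -0.0009 -0.0009 -0.02   -0.03    0.01  ] [ 574.63035619 -348.32618468   92.26562428] [ 573.79694865 -348.39932164   93.5651    ]
54.24024040192878 [-0.71514633  0.58584664  0.23705896] 0.0 [-46.  51.  58.  28. 106.  38.]
```

Emit:
send_rows(targets="0 0 0 0 0 0 0;0 0 0 0 0 0 0;0 0 0 0 0 0 0;0 0 0 0 0 0 0;0 0 0 0 0 0 0;0 0 0 0 0 0 0;0 0 0 0 0 0 0;0 0 0 0 0 0 0;0 0 0 0 0 0 0;0 0 0 0 0 0 0", grip_force=60)

```text
time_s: 3.5
ee_pos: [574.5, -347.5, 92.7]
ee_rot: [-134.9, -0.0, 5.1]
force: [-2.0, 2.7, 2.3]
gripper_width: 13.8
gripper_force: 59.9
```

```bash
python3 - <<'E'
from h import *
s=env.state(); print(s["gripper_width"],s["force"],s["gripper_force"],s["ee_pos"],s["ee_rot"])
# lift then fly to rap site
p,Rt=mould_tool((570,-305),5,zb=150); print("lift",rel(p,Rt))
p,Rt=mould_tool((470,-110),5,zb=38+60,flip=True); print("rap",p,rel(p,Rt))
f=grab("scene");cv2.imwrite("pics/s2.png",f["image"])
E
```

```text
13.825495981112793 [-2.03484217  2.72027429  2.29481442] 59.93970215320587 [ 574.5250154  -347.46407587   92.687253  ] [-1.34875290e+02 -4.34167985e-02  5.05002926e+00]
lift [-0.0007 -0.1021 -0.1028 -0.12    0.      0.07  ]
rap [462.36819867 -22.76811164 141.5651    ] [-8.310e-02 -2.699e-01  2.017e-01 -9.012e+01 -5.000e-02  6.000e-02]
```

Grip is 60 N at 13.8 mm on the 14 mm handle. Lifting, then turning over to the free bench near (470,-110).

Emit:
send_rows(targets="0 -0.01 -0.01 0 0 0 0;0 -0.03 -0.03 0 0 0 0;0 -0.05 -0.05 0 0 0 0;0 -0.07 -0.07 0 0 0 0;0 -0.09 -0.09 0 0 0 0;0 -0.106 -0.106 0 0 0 0;0 -0.106 -0.106 0 0 0 0;0 -0.106 -0.106 0 0 0 0")

```text
time_s: 4.22
ee_pos: [575.0, -349.6, 241.4]
ee_rot: [-135.3, -0.0, 4.9]
force: [-0.1, -0.6, -7.7]
gripper_width: 14.0
gripper_force: 60.0
```

Emit:
send_rows(targets="-0.005 -0.015 0.015 -3 0 0 0;-0.012 -0.035 0.033 -9 0 0 0;-0.02 -0.06 0.053 -15 0 0 0;-0.028 -0.085 0.075 -21 0 0 0;-0.036 -0.11 0.097 -27 0 0 0;-0.044 -0.135 0.12 -33 0 0 0;-0.052 -0.16 0.143 -39 0 0 0;-0.06 -0.185 0.166 -45 0 0 0;-0.068 -0.21 0.19 -51 0 0 0;-0.076 -0.23 0.21 -57 0 0 0;-0.083 -0.249 0.223 -63 0 0 0;-0.083 -0.249 0.223 -69 0 0 0")

```text
time_s: 5.22
ee_pos: [459.0, -18.8, 258.8]
ee_rot: [156.1, 0.2, 5.1]
force: [-0.1, -0.5, -7.7]
gripper_width: 13.6
gripper_force: 60.0
```

Emit:
send_rows(targets="0 0 0 -5 0 0 0;0 0 0 -11 0 0 0;0 0 0 -17 0 0 0;0 0 0 -21 0 0 0;0 0 0 -21 0 0 0;0 0 0 -21 0 0 0")

```text
time_s: 5.72
ee_pos: [461.5, -21.9, 257.7]
ee_rot: [135.2, 0.3, 5.1]
force: [0.6, -0.6, -6.9]
gripper_width: 13.7
gripper_force: 60.0
```

```bash
python3 - <<'E'
from h import *
s=env.state(); print(s["force"],s["torque"],s["qpos"].round(),s["gripper_width"])
p,Rt=mould_tool((470,-110),5,zb=38,flip=True); print("rap",p,tool()[0],rel(p+[0,0,50],Rt),rel(p,Rt))
E
```

```text
[ 0.5617765  -0.62068203 -6.86174338] [1.73046687 0.12313261 0.01495171] [ 26.  13. 103. -41.  85. 122.] 13.73858446469353
rap [462.36819867 -22.76811164  81.5651    ] [461.49324394 -21.85488489 257.66690371] [ 0.0015 -0.0881  0.0902 -0.2     0.18    0.29  ] [ 0.0018 -0.1234  0.1257 -0.2     0.18    0.29  ]
```

Emit:
send_rows(targets="0 -0.02 0.02 0 0 0 0;0.0005 -0.05 0.05 0 0 0 0;0.001 -0.08 0.08 0 0 0 0;0.001 -0.1 0.101 -0.2 0.2 0.3 0;0.0015 -0.112 0.114 -0.2 0.2 0.3 0;0.0015 -0.116 0.118 -0.2 0.2 0.3 0;0.0015 -0.119 0.121 -0.2 0.2 0.3 0;0.0015 -0.121 0.123 -0.2 0.2 0.3 0;0.0015 -0.122 0.124 -0.2 0.2 0.3 0;0.0015 -0.122 0.124 -0.2 0.2 0.3 0")

```text
time_s: 6.55
ee_pos: [465.2, -23.8, 87.5]
ee_rot: [134.9, -0.5, 4.9]
force: [0.1, 0.6, -7.9]
gripper_width: 13.4
gripper_force: 60.0
```

```bash
python3 - <<'E'
from h import *
s=env.state(); print(s["force"],s["torque"],s["qvel"].round(1))
p,Rt=mould_tool((470,-110),5,zb=38,flip=True); print("rap",p,tool()[0],rel(p,Rt))
E
```

```text
[ 0.12426581  0.635668   -7.8571896 ] [ 1.7424811   0.20134715 -0.020849  ] [ 0.2 -0.2  0.2 -0.1  0.4 -0.1]
rap [462.36819867 -22.76811164  81.5651    ] [465.16015176 -23.80764723  87.5327886 ] [-0.0027 -0.0051  0.0033  0.08   -0.3    -0.42  ]
```

Emit:
send_rows(targets="-0.002 -0.0015 0.0015 0 0 0 0;-0.002 -0.003 0.0025 0 0 -0.2 0;-0.002 -0.0035 0.003 0 0 -0.2 0;-0.002 -0.004 0.0035 0 0 -0.2 0;-0.002 -0.0045 0.004 0 0 -0.2 0;-0.002 -0.0045 0.004 0 0 -0.2 0;-0.002 -0.0045 0.004 0 0 -0.2 0")

```text
time_s: 7.13
ee_pos: [462.6, -23.9, 81.0]
ee_rot: [134.8, -0.2, 5.1]
force: [-0.9, 0.4, -4.3]
gripper_width: 13.9
gripper_force: 60.0
```

Emit:
send_rows(targets="0 0.0125 -0.0125 0 0 0 0;0 0.025 -0.025 0 0 0 0;0 0.035 -0.035 0 0 0 0;0 0.035 -0.035 0 0 0 0;0 0.023 -0.023 0 0 0 0;0 0.01 -0.01 0 0 0 0;0 -0.003 0.003 0 0 0 0;0 -0.003 0.003 0 0 0 0;0 -0.001 0.001 0 0 0 0")

```text
time_s: 7.88
ee_pos: [462.7, -24.3, 79.3]
ee_rot: [134.7, -0.2, 5.1]
force: [-0.6, 0.6, -4.9]
gripper_width: 13.9
gripper_force: 60.0
```

```bash
python3 - <<'E'
from h import *
s=env.state(); print(s["force"],s["ee_pos"],s["ee_rot"])
f=grab("scene"); o=np.zeros((600,800,3),np.uint8); o[:384,:512]=f["image"]
o=cv2.resize(f["image"][100:300,80:346],(800,600),interpolation=cv2.INTER_CUBIC); cv2.imwrite("pics/s3.png",o)
E
```

```text
[-0.63108062  0.64843709 -4.89955077] [462.65945741 -24.32397382  79.29006298] [134.68796505  -0.17712572   5.12988853]
```

View pics/s3.png

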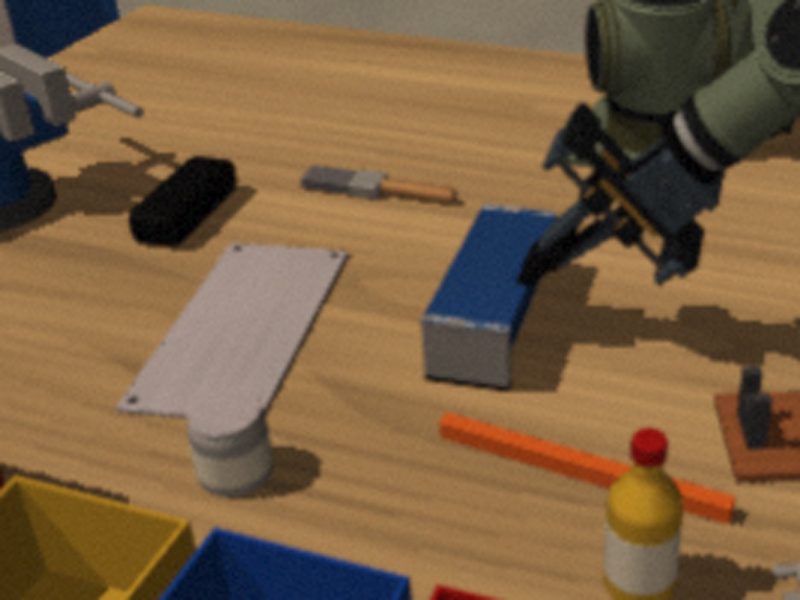

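Emit:
send_rows(targets="0 0.012 -0.012 0 0 0 0;0 0.024 -0.024 0 0 0 0;0 0.024 -0.024 0 0 0 0;0 0.01 -0.01 0 0 0 0;0 -0.003 0.003 0 0 0 0;0 -0.003 0.003 0 0 0 0;0 0.012 -0.012 0 0 0 0;0 0.024 -0.024 0 0 0 0;0 0.024 -0.024 0 0 0 0;0 0.01 -0.01 0 0 0 0;0 -0.003 0.003 0 0 0 0;0 -0.003 0.003 0 0 0 0")

```text
time_s: 8.93
ee_pos: [460.3, -27.8, 76.6]
ee_rot: [134.1, -0.0, 4.8]
force: [-2.4, -5.6, 9.7]
gripper_width: 14.7
gripper_force: 59.2
```

Emit:
send_rows(targets="0 0.012 -0.012 0 0 0 0;0 0.024 -0.024 0 0 0 0;0 0.024 -0.024 0 0 0 0;0 0.01 -0.01 0 0 0 0;0 -0.002 0.002 0 0 0 0;0 -0.002 0.002 0 0 0 0;0 0.012 -0.012 0 0 0 0;0 0.024 -0.024 0 0 0 0;0 0.024 -0.024 0 0 0 0;0 0.01 -0.01 0 0 0 0;0 -0.002 0.002 0 0 0 0;0 -0.002 0.002 0 0 0 0")

```text
time_s: 9.93
ee_pos: [462.5, -26.4, 73.7]
ee_rot: [134.2, -0.3, 5.0]
force: [-0.7, -5.0, 9.3]
gripper_width: 14.1
gripper_force: 59.9
```

Emit:
send_rows(targets="0 0.005 -0.005 0 0 0 0;0 0.01 -0.01 0 0 0 0;0 0.014 -0.014 0 0 0 0;0 0.014 -0.014 0 0 0 0;0 0.014 -0.014 0 0 0 0;0 0.014 -0.014 0 0 0 0")

```text
time_s: 10.43
ee_pos: [462.1, -23.8, 91.5]
ee_rot: [134.9, -0.2, 5.1]
force: [0.6, 0.7, -3.8]
gripper_width: 13.6
gripper_force: 59.9
```

```bash
python3 - <<'E'
from h import *
s=env.state(); print(s["time_s"],s["force"],s["torque"],s["ee_pos"],s["ee_rot"])
E
```

```text
10.4333 [ 0.56950913  0.74171429 -3.83487726] [1.15312643 0.11090726 0.0143712 ] [462.08789887 -23.77401782  91.52786247] [134.87867082  -0.20018489   5.06489838]
```

Emit:
send_rows(targets="0 0.01 -0.01 0 0 0 0;0 0.03 -0.03 0 0 0 0;0 0.05 -0.05 0 0 0 0;0 0.07 -0.07 0 0 0 0;0 0.09 -0.09 0 0 0 0;0 0.11 -0.11 0 0 0 0;0 0.125 -0.125 0 0 0 0;0 0.125 -0.125 0 0 0 0;0 0.125 -0.125 0 0 0 0;0 0.125 -0.125 0 0 0 0")

```text
time_s: 11.27
ee_pos: [460.6, -23.5, 266.9]
ee_rot: [134.9, -0.0, 5.1]
force: [0.5, -0.1, -4.0]
gripper_width: 14.1
gripper_force: 59.9
```

```bash
python3 - <<'E'
from h import *
s=env.state(); print(s["time_s"],s["force"],s["torque"],s["ee_pos"],s["ee_rot"],s["gripper_width"])
f=grab("scene"); o=cv2.resize(f["image"][90:290,130:396],(800,600),interpolation=cv2.INTER_CUBIC); cv2.imwrite("pics/s4.png",o)
E
```

```text
11.2667 [ 0.49579422 -0.06204721 -3.97900254] [ 1.22787504  0.10900157 -0.03011394] [460.5593087  -23.50180118 266.86041665] [ 1.34860851e+02 -3.11284431e-02  5.05008113e+00] 14.068200412866728
```

View pics/s4.png

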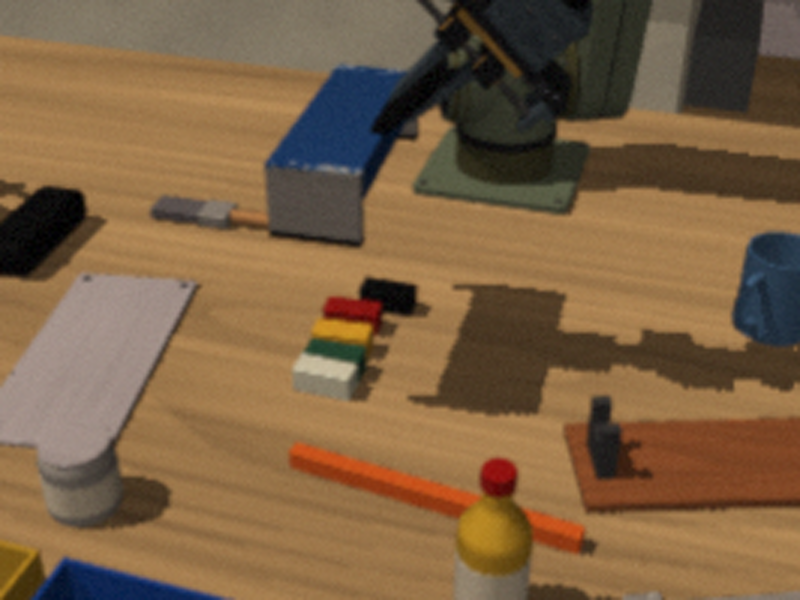

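All five bars (white, green, yellow, red, black) lie flat on the bench around crop (340,330). The mould is empty, with about 3.9 N hanging. Returning it to the plate.

```bash
python3 - <<'E'
from h import *
p,Rt=mould_tool((553,-310),9,zb=165); print(p,rel(p,Rt))
E
```

```text
[ 559.81508311 -353.02874133  252.5651    ] [ 6.990e-02  2.274e-01  2.489e-01  9.014e+01  2.000e-02 -4.380e+00]
```

Emit:
send_rows(targets="0.003 0.01 0.01 4 0 -0.2 0;0.008 0.027 0.03 10 0 -0.5 0;0.014 0.047 0.052 16 0 -0.8 0;0.02 0.067 0.075 22 0 -1.1 0;0.027 0.09 0.1 28 0 -1.4 0;0.034 0.113 0.125 34 0 -1.7 0;0.04 0.135 0.15 40 0 -2 0;0.047 0.158 0.175 46 0 -2.3 0;0.054 0.18 0.2 53 0 -2.6 0;0.06 0.2 0.222 60 0 -2.9 0;0.066 0.218 0.24 67 0 -3.3 0;0.07 0.227 0.249 74 0 -3.6 0")

```text
time_s: 12.32
ee_pos: [559.8, -357.1, 251.2]
ee_rot: [-150.9, 0.5, 8.2]
force: [1.6, 0.5, -4.5]
gripper_width: 13.6
gripper_force: 59.9
```

```bash
python3 - <<'E'
from h import *
p,Rt=mould_tool((553,-310),9,zb=165); print(rel(p,Rt))
E
```

```text
[ 6.000e-04 -4.200e-03  8.000e-04  1.586e+01 -8.000e-02 -9.400e-01]
```

Emit:
send_rows(targets="0 -0.002 0 5 0 -0.3 0;0.0005 -0.004 0 11 0 -0.7 0;0.0006 -0.004 0.001 15.9 0 -0.9 0;0.0006 -0.004 0.001 15.9 0 -0.9 0;0.0006 -0.004 0.001 15.9 0 -0.9 0;0.0006 -0.004 0.001 15.9 0 -0.9 0")

```text
time_s: 12.82
ee_pos: [561.2, -348.3, 254.7]
ee_rot: [-135.3, -0.2, 9.1]
force: [-0.2, 1.2, -3.9]
gripper_width: 13.8
gripper_force: 59.9
```

```bash
python3 - <<'E'
from h import *
for z in(40,12,6):
    p,Rt=mould_tool((553,-310),9,zb=z); print(z,p,rel(p,Rt))
f=grab("scene"); a=cv2.resize(f["image"][70:270,80:346],(532,400),interpolation=cv2.INTER_CUBIC)
f=grab("wrist"); cv2.imwrite("pics/s5.png",np.hstack([a,cv2.resize(f["image"],(268,400))]))
E
```

```text
40 [ 559.81508311 -353.02874133  127.5651    ] [-0.0025  0.0926  0.0872  0.3    -0.03    0.23  ]
12 [ 559.81508311 -353.02874133   99.5651    ] [-0.0026  0.1123  0.1071  0.3    -0.03    0.23  ]
6 [ 559.81508311 -353.02874133   93.5651    ] [-0.0026  0.1165  0.1114  0.3    -0.03    0.23  ]
```

View pics/s5.png

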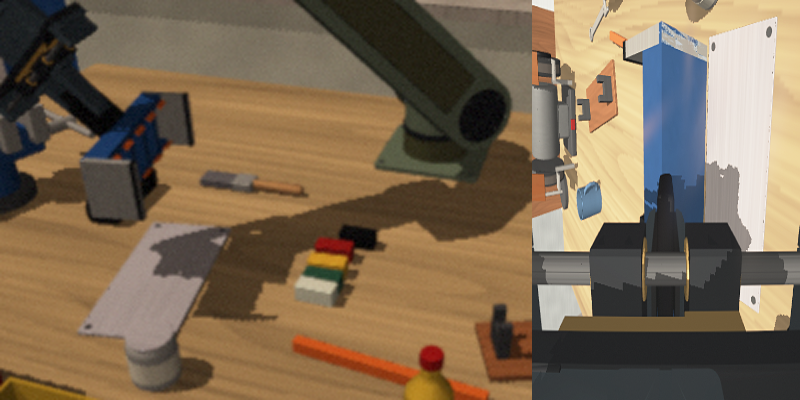

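The mould is empty, upright and square over the plate. Lowering it with force feedback.

Emit:
send_rows(targets="-0.001 0.015 0.015 0 0 0 0;-0.0025 0.035 0.033 0.3 0 0.2 0;-0.0025 0.055 0.052 0.3 0 0.2 0;-0.0025 0.075 0.071 0.3 0 0.2 0;-0.0025 0.092 0.087 0.3 0 0.2 0;-0.0025 0.105 0.1 0.3 0 0.2 0;-0.0025 0.111 0.106 0.3 0 0.2 0;-0.0025 0.111 0.106 0.3 0 0.2 0;-0.0025 0.114 0.109 0.3 0 0.2 0;-0.0025 0.114 0.109 0.3 0 0.2 0;-0.0025 0.114 0.109 0.3 0 0.2 0")

```text
time_s: 13.83
ee_pos: [560.6, -353.1, 99.4]
ee_rot: [-135.1, -0.2, 9.0]
force: [-0.3, 0.1, -3.3]
gripper_width: 14.0
gripper_force: 59.9
```

Emit:
send_rows(targets="0 0.0008 0.0008 0 0 0 0;0 0.0015 0.0015 0 0 0 0;0 0.0022 0.0022 0 0 0 0;0 0.0028 0.0028 0 0 0 0;0 0.0028 0.0028 0 0 0 0;0 0.0028 0.0028 0 0 0 0")

```text
time_s: 14.33
ee_pos: [560.1, -352.9, 93.7]
ee_rot: [-134.9, -0.1, 9.0]
force: [0.1, -0.9, -4.8]
gripper_width: 13.8
gripper_force: 59.9
```

Emit:
send_rows(targets="0 0.0008 0.0008 0 0 0 0;0 0.0015 0.0015 0 0 0 0;0 0.002 0.002 0 0 0 0;0 0.002 0.002 0 0 0 0;0 0.002 0.002 0 0 0 0")

```text
time_s: 14.75
ee_pos: [560.2, -352.9, 90.9]
ee_rot: [-134.9, -0.1, 9.0]
force: [-0.1, -0.1, -4.6]
gripper_width: 13.6
gripper_force: 59.9
```

Emit:
send_rows(targets="0 0.0007 0.0007 0 0 0 0;0 0.0014 0.0014 0 0 0 0;0 0.0014 0.0014 0 0 0 0;0 0.0014 0.0014 0 0 0 0;0 0.0014 0.0014 0 0 0 0")

```text
time_s: 15.17
ee_pos: [560.2, -352.9, 89.0]
ee_rot: [-134.9, -0.1, 9.0]
force: [1.0, 0.1, -3.7]
gripper_width: 13.4
gripper_force: 59.9
```

Emit:
send_rows(targets="0 0.0007 0.0007 0 0 0 0;0 0.0014 0.0014 0 0 0 0;0 0.0014 0.0014 0 0 0 0;0 0.0014 0.0014 0 0 0 0;0 0.0014 0.0014 0 0 0 0")

```text
time_s: 15.58
ee_pos: [560.2, -352.9, 87.9]
ee_rot: [-134.9, -0.2, 9.0]
force: [-2.1, -0.8, 0.8]
gripper_width: 14.2
gripper_force: 60.0
```

Emit:
send_rows(targets="0 0.0004 0.0004 0 0 0 0;0 0.0007 0.0007 0 0 0 0;0 0.0007 0.0007 0 0 0 0;0 0.0007 0.0007 0 0 0 0;0 0.0007 0.0007 0 0 0 0")

```text
time_s: 16.0
ee_pos: [560.1, -353.0, 87.6]
ee_rot: [-134.9, -0.2, 9.0]
force: [-2.3, -2.7, 5.3]
gripper_width: 13.3
gripper_force: 60.0
```

```bash
python3 - <<'E'
from h import *
s=env.state();print(s["force"],s["torque"])
f=grab("scene"); a=cv2.resize(f["image"][120:260,90:277],(800,600),interpolation=cv2.INTER_CUBIC); cv2.imwrite("pics/s6.png",a)
E
```

```text
[-2.33888254 -2.66047105  5.27496448] [-0.01945859 -0.3578658   0.21291404]
```

Contact at z≈88, as the slip estimate predicted. Releasing and backing off.

Emit:
send_rows(targets="0 0 0 0 0 0 60;0 0 0 0 0 0 60;0 0 0 0 0 0 60;0 0 0 0 0 0 60;0 0 0 0 0 0 60;0 0 0 0 0 0 60;0 0 0 0 0 0 60;0 0 -0.03 0 0 0 60;0 0 -0.06 0 0 0 60;0 0 -0.1 0 0 0 60;0 0 -0.14 0 0 0 60;0 0 -0.18 0 0 0 60")

```text
time_s: 17.05
ee_pos: [577.3, -466.8, 204.1]
ee_rot: [-135.1, -0.4, 8.7]
force: [1.2, -1.2, 0.3]
gripper_width: 55.1
gripper_force: 0.0
```

```bash
python3 - <<'E'
from h import *
Rt=R.from_euler('xyz',[180,0,5],degrees=True)
print(rel([420,-250,330],Rt)); print(env.state()["qpos"])
E
```

```text
[ -0.1216  -0.2581   0.0786 -44.94     1.12     3.7   ]
[-50.09453409  63.28725416  16.32185747  32.15587813 136.04922613
  47.3010682 ]
```

```bash
python3 - <<'E'
from h import *
Rt=R.from_euler('xyz',[180,0,5],degrees=True)
print(rel([577,-430,320],R.from_euler('xyz',[-155,0,7],degrees=True)),rel([570,-200,330],Rt))
E
```

```text
[ 6.100e-03 -1.076e-01 -5.630e-02 -1.995e+01  7.000e-01  1.650e+00] [ 3.420e-02 -2.762e-01  9.810e-02 -4.494e+01  1.120e+00  3.700e+00]
```

View pics/s6.png

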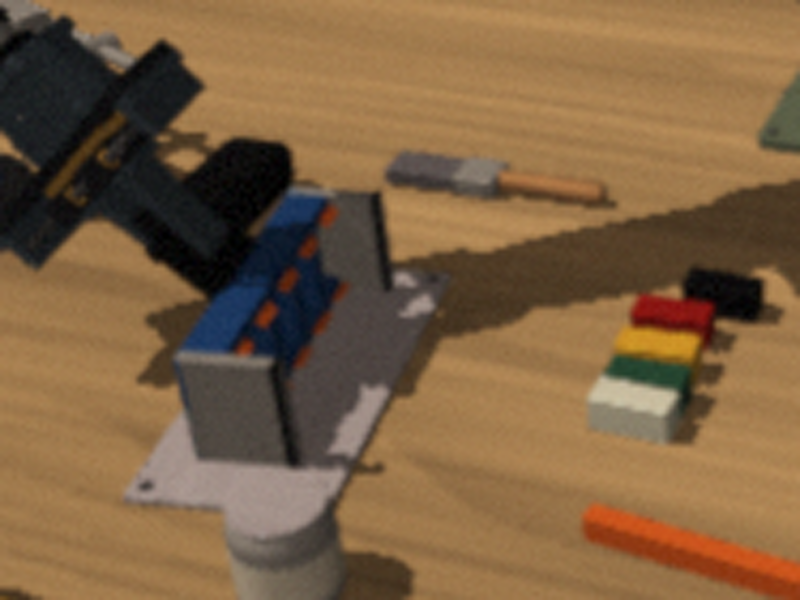

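The mould stands empty on the plate, square to it, and the five bars lie at crop (590–760, 265–440). Moving over the bars.

Emit:
send_rows(targets="0.001 -0.025 -0.015 -4 0 0.3 60;0.003 -0.055 -0.03 -10 0.3 0.8 60;0.005 -0.085 -0.045 -15 0.5 1.2 60;0.008 -0.11 -0.05 -20 0.7 1.7 60;0.011 -0.135 -0.035 -26 0.8 2.1 60;0.015 -0.16 -0.01 -32 0.9 2.6 60;0.019 -0.19 0.015 -38 1 3.1 60;0.024 -0.22 0.045 -45 1.1 3.7 60;0.03 -0.25 0.075 -45 1.1 3.7 60;0.034 -0.276 0.098 -45 1.1 3.7 60;0.034 -0.276 0.098 -45 1.1 3.7 60;0.034 -0.276 0.098 -45 1.1 3.7 60")

```text
time_s: 18.05
ee_pos: [570.3, -197.3, 329.3]
ee_rot: [-180.0, 0.0, 5.2]
force: [0.3, 0.1, -0.2]
gripper_width: 54.6
gripper_force: 0.0
```

Emit:
send_rows(targets="0 0 0 0 0 -7 100;0 -0.01 0 0 0 -14 100;0 -0.02 0 0 0 -21 100;0 -0.03 0 0 0 -28 100;0 -0.04 0 0 0 -35 100;0 -0.05 0 0 0 -42 100;0 -0.06 0 0 0 -49 100;0.01 -0.07 0 0 0 -56 100;0.01 -0.08 0 0 0 -63 100;0.01 -0.09 0 0 0 -70 100;0.01 -0.1 0 0 0 -77 100;0.01 -0.1 0 0 0 -84 100")

```text
time_s: 19.05
ee_pos: [572.0, -99.2, 327.7]
ee_rot: [-179.8, -0.1, 89.3]
force: [0.7, -0.2, 0.3]
gripper_width: 91.5
gripper_force: 0.0
```

Emit:
send_rows(targets="0 0 0 0 0 -7 100;0 0 0 0 0 -14 100;0 0 0 0 0 -21 100;0 0 0 0 0 -28 100;0 0 0 0 0 -35 100;0 0 0 0 0 -42 100;0 0 0 0 0 -49 100;0 0 0 0 0 -56 100;0 0 0 0 0 -63 100;0 0 0 0 0 -70 100;0 0 0 0 0 -77 100;0 0 0 0 0 -84 100")

```text
time_s: 20.05
ee_pos: [572.1, -100.9, 327.5]
ee_rot: [180.0, -0.2, 173.2]
force: [-0.2, 0.4, -0.8]
gripper_width: 91.1
gripper_force: 0.0
```

```bash
python3 - <<'E'
from h import *
s=env.state(); print(s["qpos"].round(1),s["ee_pos"],s["ee_rot"],s["time_s"])
print(rel([620,-70,320],R.from_euler('xyz',[180,0,185],degrees=True)))
E
```

```text
[-11.2  16.2  73.7   0.   90.3 -94.4] [ 572.05536444 -100.94728907  327.53290694] [ 1.79956541e+02 -1.66012243e-01  1.73218323e+02] 20.05
[-4.400e-02  3.640e-02  7.400e-03  6.000e-02 -1.600e-01 -1.178e+01]
```

Emit:
send_rows(targets="-0.02 0.02 0 0 0 -6 100;-0.044 0.036 0.007 0 0 -11.8 100;-0.044 0.036 0.007 0 0 -11.8 100;-0.044 0.036 0.007 0 0 -11.8 100;-0.044 0.036 0.007 0 0 -11.8 100")

```text
time_s: 20.47
ee_pos: [619.7, -70.0, 320.4]
ee_rot: [179.9, -0.2, -175.3]
force: [0.5, 0.2, -0.4]
gripper_width: 91.2
gripper_force: 0.0
```

```bash
cat >> h.py <<'E'
COL={"white":((0,0,150),(180,60,255)),"green":((40,90,25),(85,255,200)),"red":((170,120,60),(180,255,255)),"yellow":((17,130,120),(32,255,255)),"black":((0,0,0),(180,255,28))}
def bars(f,box,z=28,names=COL):
    """top-face centre and long-axis direction of each bar inside world box"""
    hsv=cv2.cvtColor(f["image"],cv2.COLOR_BGR2HSV); out={}
    c=np.array([(box[0],box[2],z),(box[1],box[2],z),(box[1],box[3],z),(box[0],box[3],z)],float)
    roi=np.zeros(hsv.shape[:2],np.uint8); cv2.fillConvexPoly(roi,proj(f,c).astype(np.int32),255)
    for n in names:
        m=cv2.inRange(hsv,*map(np.array,COL[n]))&roi
        if n=="red": m|=cv2.inRange(hsv,(0,170,60),(4,255,255))&roi
        k,l,st,ce=cv2.connectedComponentsWithStats(m)
        if k<2: continue
        i=1+np.argmax(st[1:,4]); ys,xs=np.where(l==i)
        w=ray(f,np.c_[xs,ys],z)[:,:2].astype(np.float32); r=cv2.minAreaRect(w)
        (cx,cy),(a,b),t=r
        if b>a: a,b,t=b,a,t+90
        out[n]=(round(cx,1),round(cy,1),round(a,1),round(b,1),round((t+90)%180-90,1),int(st[i,4]))
    return out
E
python3 - <<'E'
from h import *
f=grab("wrist"); cv2.imwrite("pics/w7.png",f["image"])
for n,v in bars(f,(340,600,-140,0)).items(): print(n,v)
print(tool()[0])
E
```

```text
white (532.9, -62.7, 59.3, 28.0, 88.9, 915)
green (504.1, -70.6, 41.4, 27.6, -87.0, 86)
red (431.7, -71.9, 57.3, 16.8, -85.2, 614)
yellow (465.8, -69.0, 58.5, 28.4, -84.1, 1033)
black (517.8, -69.6, 0.0, 0.0, 0.0, 1)
[619.44130344 -69.93050703 320.99972618]
```

View pics/w7.png

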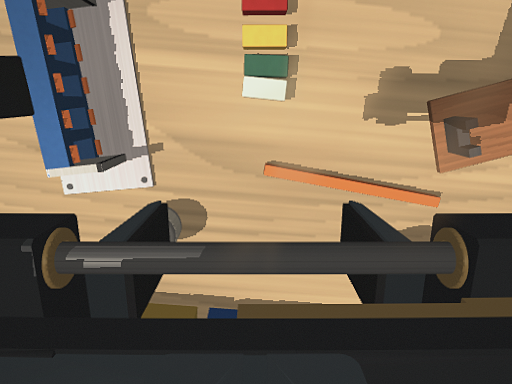

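The wrist view shows white at (265,88), green (266,65), yellow (265,36) and red at the edge (265,5). The retainer spans (265,168)–(438,200). Planning the pick and place of the white bar, with green's threshold fixed as well.

```bash
cat >> h.py <<'E'
RK=np.array([534.8,319.4,19.5])
def rackp(x,y,z=0):
    c,s=np.cos(np.radians(RK[2])),np.sin(np.radians(RK[2])); return np.array([RK[0]+c*x-s*y,RK[1]+s*x+c*y,z])
def plan(steps,start=None):
    """steps: list of (label,[x,y,z],yaw), tool down; prints tool-frame shifts/turns between successive poses"""
    p,Rr=tool() if start is None else (np.array(start[0],float),R.from_euler('xyz',[180,0,start[1]],degrees=True))
    for n,q,yaw in steps:
        Rn=R.from_euler('xyz',[180,0,yaw],degrees=True); d=Rr.inv().apply(np.array(q)-p)/1000; v=(Rr.inv()*Rn).as_rotvec(degrees=True)
        print(n,np.round(q),d.round(4),v.round(2)); p,Rr=np.array(q,float),Rn
def pnp(bx,by,byaw,slot):
    r=rackp(0,slot)
    plan([("above",[bx,by,60],byaw),("down",[bx,by,3],byaw),("up",[bx,by,130],byaw),("over",[r[0],r[1],130],109.5),("near",[r[0],r[1],40],109.5),("place",[r[0],r[1],15.5],109.5),("rise",[r[0],r[1],130],109.5)])
E
python3 - <<'E'
from h import *
pnp(534.5,-63,181,76)
im=cv2.cvtColor(cv2.imread("pics/w7.png"),cv2.COLOR_BGR2HSV); print(im[65,255:285:6],im[88,255:285:8],im[5,265])
E
```

```text
above [534. -63.  60.] [0.0835 0.0136 0.2612] [ 0.06 -0.14  3.69]
down [534. -63.   3.] [-0.    -0.     0.057] [0. 0. 0.]
up [534. -63. 130.] [ 0.     0.    -0.127] [0. 0. 0.]
over [509. 391. 130.] [0.0171 0.4544 0.    ] [-0.  -0.  71.5]
near [509. 391.  40.] [-0.   -0.    0.09] [0. 0. 0.]
place [509. 391.  16.] [-0.     -0.      0.0245] [0. 0. 0.]
rise [509. 391. 130.] [ 0.      0.     -0.1145] [0. 0. 0.]
[[ 69  84 115]
 [ 71  85 114]
 [ 71  83 113]
 [ 71  84 115]
 [ 71  82 115]] [[ 39  17 236]
 [ 38  17 234]
 [ 39  19 234]
 [ 36  21 233]] [  1 179 182]
```

Emit:
send_rows(targets="0.03 0.005 0.03 0 0 1 100;0.0835 0.0136 0.07 0 0 3.7 100;0.0835 0.0136 0.11 0 0 3.7 100;0.0835 0.0136 0.15 0 0 3.7 100;0.0835 0.0136 0.19 0 0 3.7 100;0.0835 0.0136 0.23 0 0 3.7 100;0.0835 0.0136 0.261 0 0 3.7 100;0.0835 0.0136 0.261 0 0 3.7 100;0.0835 0.0136 0.261 0 0 3.7 100;0.0835 0.0136 0.261 0 0 3.7 100")

```text
time_s: 21.35
ee_pos: [536.6, -62.4, 62.6]
ee_rot: [180.0, 0.1, -178.9]
force: [0.5, -0.5, 0.5]
gripper_width: 91.3
gripper_force: 0.0
```

```bash
sed -i 's/"green":((40,90,25)/"green":((55,65,25)/' h.py; python3 - <<'E'
from h import *
pnp(534.5,-63,181,76)
f=grab("wrist")
for n,v in bars(f,(340,600,-140,0)).items(): print(n,v)
E
```

```text
above [534. -63.  60.] [ 0.0021 -0.0005  0.0026] [0.04 0.12 0.07]
down [534. -63.   3.] [-0.    -0.     0.057] [0. 0. 0.]
up [534. -63. 130.] [ 0.     0.    -0.127] [0. 0. 0.]
over [509. 391. 130.] [0.0171 0.4544 0.    ] [-0.  -0.  71.5]
near [509. 391.  40.] [-0.   -0.    0.09] [0. 0. 0.]
place [509. 391.  16.] [-0.     -0.      0.0245] [0. 0. 0.]
rise [509. 391. 130.] [ 0.      0.     -0.1145] [0. 0. 0.]
white (532.3, -62.8, 58.5, 27.5, 88.9, 3233)
green (501.9, -70.6, 43.5, 28.4, -86.9, 2291)
red (423.4, -72.2, 58.7, 30.1, -85.2, 4568)
yellow (465.4, -68.4, 59.1, 27.6, -85.1, 4103)
black (553.4, -131.4, 27.5, 19.2, 1.2, 745)
```

Emit:
send_rows(targets="0.002 0 0.02 0 0 0 100;0.002 0 0.045 0 0 0 100;0.002 0 0.058 0 0 0 100;0.002 0 0.058 0 0 0 100;0.002 0 0.058 0 0 0 0;0.002 0 0.058 0 0 0 0;0.002 0 0.058 0 0 0 0;0.002 0 0.058 0 0 0 0;0.002 0 0.058 0 0 0 0;0.002 0 0.058 0 0 0 0;0.002 0 0.058 0 0 0 0;0.002 0 0.058 0 0 0 0", grip_force=20)

```text
time_s: 22.4
ee_pos: [533.5, -61.8, 3.2]
ee_rot: [179.9, -0.0, -178.9]
force: [-0.9, -0.8, 5.0]
gripper_width: 59.8
gripper_force: 20.0
```

Emit:
send_rows(targets="0 0 -0.025 0 0 0 0;0 0 -0.06 0 0 0 0;0 0 -0.1 0 0 0 0;0 0 -0.127 0 0 0 0;0 0 -0.127 0 0 0 0;0 0 -0.127 0 0 0 0")

```text
time_s: 22.9
ee_pos: [533.8, -61.9, 130.7]
ee_rot: [179.9, 0.1, -178.9]
force: [0.5, 0.4, -1.0]
gripper_width: 59.7
gripper_force: 20.0
```

Emit:
send_rows(targets="0 0.02 0 0 0 4 0;0 0.055 0 0 0 10 0;0.001 0.095 0 0 0 17 0;0.002 0.135 0 0 0 24 0;0.004 0.175 0 0 0 31 0;0.006 0.215 0 0 0 38 0;0.008 0.255 0 0 0 45 0;0.01 0.295 0 0 0 52 0;0.012 0.335 0 0 0 59 0;0.014 0.375 0 0 0 66 0;0.016 0.415 0 0 0 71.5 0;0.017 0.4544 0 0 0 71.5 0")

```text
time_s: 23.9
ee_pos: [505.9, 382.9, 127.4]
ee_rot: [-179.7, -0.0, 109.4]
force: [0.8, 0.0, -0.1]
gripper_width: 59.8
gripper_force: 20.0
```

```bash
python3 - <<'E'
from h import *
r=rackp(0,76); plan([("over",[r[0],r[1],130],109.5),("near",[r[0],r[1],40],109.5),("place",[r[0],r[1],15.5],109.5)])
f=grab("wrist"); o=f["image"].copy()
for X in(-55,55):
  for Y in(-135,135):
    u=proj(f,rackp(X,Y,12))[0].astype(int); cv2.circle(o,u,3,(255,0,255),1)
cv2.imwrite("pics/w8.png",o); print(env.state()["qpos"].round(1))
E
```

```text
over [509. 391. 130.] [ 0.0065  0.006  -0.0027] [-0.34 -0.02 -0.14]
near [509. 391.  40.] [-0.   -0.    0.09] [0. 0. 0.]
place [509. 391.  16.] [-0.     -0.      0.0245] [0. 0. 0.]
[36.5 26.6 86.3  0.5 67.1 16.6]
```

View pics/w8.png

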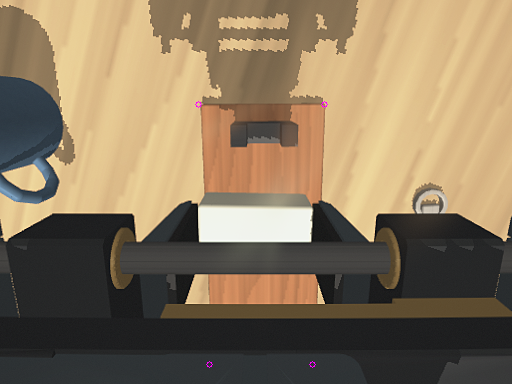

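The rack corners project onto the board's edge, (199,104) and (324,104), within about 2 mm. Lowering the white bar.

Emit:
send_rows(targets="0 0 0.03 0 0 0 0;0 0 0.06 0 0 0 0;0 0 0.085 0 0 0 0;0 0 0.085 0 0 0 0;0 0 0.085 0 0 0 0")

```text
time_s: 24.37
ee_pos: [505.8, 380.6, 42.2]
ee_rot: [-179.6, -0.0, 109.6]
force: [-0.5, 0.3, -0.0]
gripper_width: 59.6
gripper_force: 20.0
```

```bash
python3 - <<'E'
from h import *
r=rackp(0,76); b=rackp(0,0); plan([("place",[r[0],r[1],15.5],109.5),("rise",[r[0],r[1],130],109.5)])
E
```

```text
place [509. 391.  16.] [0.0086 0.0071 0.0267] [-0.42 -0.    0.13]
rise [509. 391. 130.] [ 0.      0.     -0.1145] [0. 0. 0.]
```

Emit:
send_rows(targets="0.004 0.004 0.005 0 0 0 0;0.0086 0.007 0.012 -0.4 0 0 0;0.0086 0.007 0.018 -0.4 0 0 0;0.0086 0.007 0.023 -0.4 0 0 0;0.0086 0.007 0.0265 -0.4 0 0 0;0.0086 0.007 0.0265 -0.4 0 0 0;0.0086 0.007 0.0265 -0.4 0 0 0")

```text
time_s: 24.95
ee_pos: [511.1, 392.3, 18.4]
ee_rot: [179.7, -0.1, 109.6]
force: [-0.1, 0.6, -0.6]
gripper_width: 59.4
gripper_force: 20.0
```

Emit:
send_rows(targets="-0.001 0 0.0015 0 0 0 0;-0.001 0 0.0025 0 0 0 0;-0.001 0 0.0025 0 0 0 0;-0.001 0 0.0025 0 0 0 95;-0.001 0 0.0025 0 0 0 95;-0.001 0 0.0025 0 0 0 95;-0.001 0 0.0025 0 0 0 95;-0.001 0 0.0025 0 0 0 95;-0.001 0 -0.02 0 0 0 100;-0.001 0 -0.06 0 0 0 100;-0.001 0 -0.1 0 0 0 100;-0.001 0 -0.12 0 0 0 100")

```text
time_s: 25.95
ee_pos: [512.7, 392.4, 143.6]
ee_rot: [179.3, -0.2, 109.6]
force: [1.6, 0.4, 1.3]
gripper_width: 91.2
gripper_force: 0.0
```

```bash
python3 - <<'E'
from h import *
plan([("over",[501.5,-69,130],184),("above",[501.5,-69,60],184)])
E
```

```text
over [502. -69. 130.] [-0.431  -0.1656  0.0097] [  0.77   0.27 -74.38]
above [502. -69.  60.] [ 0.   -0.    0.07] [0. 0. 0.]
```

Emit:
send_rows(targets="-0.015 -0.006 0 0 0 -4 100;-0.05 -0.019 0 0 0 -10 100;-0.088 -0.033 0 0 0 -17 100;-0.126 -0.048 0 0 0 -24 100;-0.164 -0.063 0 0 0 -31 100;-0.2 -0.077 0 0 0 -38 100;-0.24 -0.092 0 0 0 -45 100;-0.28 -0.107 0.003 0 0 -52 100;-0.32 -0.123 0.005 0.5 0.2 -59 100;-0.36 -0.138 0.01 0.7 0.3 -66 100;-0.398 -0.153 0.01 0.7 0.3 -73 100;-0.431 -0.1656 0.01 0.7 0.3 -74.4 100")

```text
time_s: 26.95
ee_pos: [499.9, -51.6, 127.1]
ee_rot: [-179.9, -0.3, -175.7]
force: [1.2, -0.6, -0.2]
gripper_width: 91.3
gripper_force: 0.0
```

Emit:
send_rows(targets="0 0 0.01 0 0 0 100;0 0 0.03 0 0 0 100;0 0 0.03 0 0 0 100")

```text
time_s: 27.2
ee_pos: [497.7, -50.7, 94.4]
ee_rot: [-179.9, -0.7, -176.1]
force: [-0.8, -0.4, -0.8]
gripper_width: 91.2
gripper_force: 0.0
```

```bash
python3 - <<'E'
from h import *
f=grab("wrist")
for n,v in bars(f,(340,600,-140,0),names=["green","red","yellow"]).items(): print(n,v)
pnp(501.5,-69,184,38)
f=grab("top"); cv2.imwrite("pics/t9.png",f["image"]); print(bars(f,(340,600,-140,0),names=["black","red","yellow"]))
E
```

```text
green (497.4, -69.7, 44.5, 31.1, -89.9, 2087)
red (421.1, -72.2, 58.2, 26.7, -86.1, 2830)
yellow (464.7, -68.3, 59.1, 28.8, -86.1, 2942)
above [502. -69.  60.] [-0.002  -0.0189  0.0357] [-0.1  -0.56 -0.05]
down [502. -69.   3.] [ 0.    -0.     0.057] [0. 0. 0.]
up [502. -69. 130.] [ 0.     0.    -0.127] [0. 0. 0.]
over [522. 355. 130.] [-0.0502  0.4217  0.    ] [-0.  -0.  74.5]
near [522. 355.  40.] [-0.   -0.    0.09] [0. 0. 0.]
place [522. 355.  16.] [-0.     -0.      0.0245] [0. 0. 0.]
rise [522. 355. 130.] [ 0.      0.     -0.1145] [0. 0. 0.]
{'black': (492.4, -34.3, 70.1, 10.8, 83.4, 28), 'red': (427.7, -71.9, 55.2, 11.0, -89.0, 44), 'yellow': (465.4, -52.3, 111.2, 39.7, 85.1, 189)}
```

Emit:
send_rows(targets="-0.001 -0.01 0.012 0 -0.3 0 100;-0.001 -0.0189 0.03 0 -0.5 0 100;-0.001 -0.0189 0.036 0 -0.5 0 100;-0.001 -0.0189 0.06 0 -0.5 0 100;-0.001 -0.0189 0.09 0 -0.5 0 100;-0.001 -0.0189 0.0915 0 -0.5 0 100;-0.001 -0.0189 0.0915 0 -0.5 0 100")

```text
time_s: 27.88
ee_pos: [501.3, -68.5, 5.3]
ee_rot: [-179.9, 0.0, -175.9]
force: [-0.0, 0.3, 1.4]
gripper_width: 91.2
gripper_force: 0.0
```

Emit:
send_rows(targets="0 0 0 0 0 0 0;0 0 0 0 0 0 0;0 0 0 0 0 0 0;0 0 0 0 0 0 0;0 0 0 0 0 0 0;0 0 0 0 0 0 0;0 0 0 0 0 0 0;0 0 0 0 0 0 0")

```text
time_s: 28.55
ee_pos: [503.1, -68.9, 7.0]
ee_rot: [-179.9, 0.3, -176.0]
force: [-0.7, 2.9, 7.4]
gripper_width: 40.4
gripper_force: 3.8
```

Emit:
send_rows(targets="0 0 -0.025 0 0 0 0;0 0 -0.06 0 0 0 0;0 0 -0.1 0 0 0 0;0 0 -0.127 0 0 0 0;0 0 -0.127 0 0 0 0;0 0 -0.127 0 0 0 0")

```text
time_s: 29.05
ee_pos: [502.6, -69.4, 134.4]
ee_rot: [-179.8, 0.4, -176.0]
force: [-0.1, -0.0, -0.3]
gripper_width: 1.2
gripper_force: 0.0
```

Emit:
send_rows(targets="-0.002 0.02 0 0 0 4 0;-0.006 0.055 0 0 0 10 0;-0.01 0.093 0 0 0 17 0;-0.015 0.13 0 0 0 24 0;-0.02 0.168 0 0 0 31 0;-0.025 0.206 0 0 0 38 0;-0.03 0.244 0 0 0 45 0;-0.034 0.282 0 0 0 52 0;-0.038 0.32 0 0 0 59 0;-0.042 0.357 0 0 0 66 0;-0.047 0.39 0 0 0 72 0;-0.05 0.4217 0 0 0 74.5 0")

```text
time_s: 30.05
ee_pos: [520.8, 356.6, 129.2]
ee_rot: [-179.9, 0.3, 109.3]
force: [1.5, -0.4, 1.2]
gripper_width: 0.4
gripper_force: 0.0
```

Emit:
send_rows(targets="0 0 0.03 0 0 0 0;0 0 0.06 0 0 0 0;0 0 0.07 0 0 0 0;0 0 0.07 0 0 0 0")

```text
time_s: 30.38
ee_pos: [519.1, 352.9, 56.8]
ee_rot: [-179.6, 0.3, 109.5]
force: [-0.1, 0.3, -0.4]
gripper_width: 0.3
gripper_force: 0.0
```

```bash
python3 - <<'E'
from h import *
r=rackp(0,38); plan([("place",[r[0],r[1],15.5],109.5),("rise",[r[0],r[1],130],109.5)])
f=grab("top"); o=cv2.resize(f["image"][130:280,120:320],(800,600),interpolation=cv2.INTER_CUBIC); cv2.imwrite("pics/t10.png",o)
E
```

```text
place [522. 355.  16.] [0.0015 0.004  0.0413] [-0.44  0.35  0.03]
rise [522. 355. 130.] [ 0.      0.     -0.1145] [0. 0. 0.]
```

View pics/t10.png

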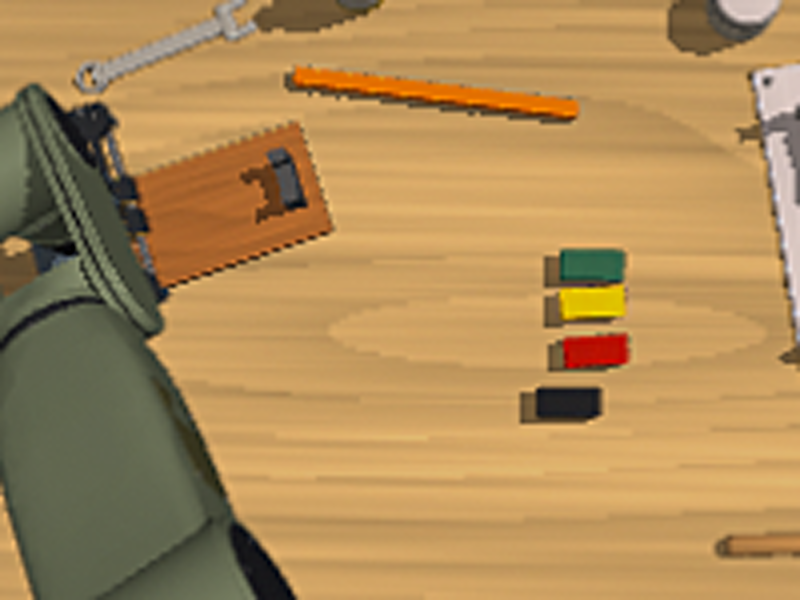

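The grasp missed green: the fingers closed to nothing. The four bars are still on the bench: green at crop (590,266), yellow (592,302), red (595,351) and black (568,403). I'll measure them from this clear top view and go back.

```bash
python3 - <<'E'
from h import *
f=grab("top")
for n,v in bars(f,(340,600,-140,30),names=["green","yellow","red"]).items(): print(n,v)
i=f["image"]; g=cv2.cvtColor(i,cv2.COLOR_BGR2GRAY); 
# black by low value
c=proj(f,[(385,-50,28)])[0]; print(c, cv2.cvtColor(i,cv2.COLOR_BGR2HSV)[229:233,258:266,2])
print(ray(f,[(120+568/4,130+403/4)],28))
plan([("rise",[535,300,200],109.5),("over",[610,-70,220],184)])
E
```

```text
green (499.7, -67.2, 55.6, 22.3, -89.0, 110)
yellow (472.8, -52.8, 262.8, 173.7, -0.4, 2513)
red (420.4, -72.0, 55.3, 25.7, -89.0, 113)
[262.38212334 227.03682987] [[36 35 35 35 35 36 35 36]
 [36 36 36 35 36 36 35 35]
 [36 35 35 35 37 35 37 34]
 [35 35 35 36 36 37 36 36]]
[[371.38155323 -48.81504914  28.        ]]
rise [535 300 200] [-0.0561 -0.0059 -0.1385] [ 0.06  0.22 -0.01]
over [610 -70 220] [-0.3738 -0.0528 -0.02  ] [  0.    0.  -74.5]
```

Emit:
send_rows(targets="-0.01 0 -0.03 0 0 0 100;-0.03 -0.003 -0.07 0 0 0 100;-0.056 -0.006 -0.11 0 0 0 100;-0.056 -0.006 -0.1385 0 0 0 100;-0.056 -0.006 -0.1385 0 0 0 100;-0.056 -0.006 -0.1385 0 0 0 100")

```text
time_s: 30.98
ee_pos: [536.9, 300.6, 205.4]
ee_rot: [179.3, 0.1, 109.4]
force: [-0.2, -0.5, -0.5]
gripper_width: 37.6
gripper_force: 0.0
```

Emit:
send_rows(targets="-0.015 -0.002 0 0 0 -4 100;-0.05 -0.007 0 0 0 -10 100;-0.088 -0.012 0 0 0 -17 100;-0.126 -0.018 0 0 0 -24 100;-0.164 -0.023 0 0 0 -31 100;-0.2 -0.028 -0.01 0 0 -38 100;-0.24 -0.034 -0.02 0 0 -45 100;-0.28 -0.04 -0.02 0 0 -52 100;-0.32 -0.045 -0.02 0 0 -59 100;-0.36 -0.05 -0.02 0 0 -66 100;-0.3738 -0.0528 -0.02 0 0 -73 100;-0.3738 -0.0528 -0.02 0 0 -74.5 100")

```text
time_s: 31.98
ee_pos: [609.9, -74.1, 220.5]
ee_rot: [-179.7, 0.1, -176.0]
force: [-0.3, 0.4, -0.1]
gripper_width: 91.1
gripper_force: 0.0
```

Emit:
send_rows(targets="0 0 0 0 0 0 100;0 0 0 0 0 0 100")

```text
time_s: 32.15
ee_pos: [609.4, -69.3, 220.9]
ee_rot: [-179.9, 0.1, -176.1]
force: [0.4, 0.5, 0.4]
gripper_width: 91.1
gripper_force: 0.0
```

```bash
sed -i 's/"black":((0,0,0),(180,255,28))/"black":((0,0,0),(180,255,48))/' h.py; python3 - <<'E'
from h import *
f=grab("wrist"); cv2.imwrite("pics/w11.png",f["image"])
for n,v in bars(f,(340,540,-130,0)).items(): print(n,v)
hsv=cv2.cvtColor(f["image"],cv2.COLOR_BGR2HSV)
for x in range(485,520,5): print(x,[tuple(int(a) for a in hsv[tuple(proj(f,[(x,y,28)])[0].round().astype(int)[::-1])]) for y in(-105,-95,-85,-70,-55,-45,-40,-30)])
f=grab("top"); print(bars(f,tuple([455,560,330,425]),z=40,names=["white"]),rackp(0,76),tool()[0])
E
```

```text
green (501.4, -68.6, 56.0, 28.0, -89.7, 1394)
red (442.0, -84.5, 25.6, 0.0, -86.1, 26)
yellow (465.9, -68.8, 58.7, 27.2, -86.0, 1616)
black (515.3, -75.3, 9.7, 0.0, -86.0, 10)
485 [(17, 99, 198), (18, 126, 168), (20, 173, 93), (16, 96, 226), (17, 101, 213), (16, 96, 111), (17, 101, 215), (18, 102, 208)]
490 [(17, 100, 189), (71, 84, 112), (71, 89, 112), (71, 86, 110), (71, 84, 112), (68, 76, 111), (61, 61, 118), (18, 103, 139)]
495 [(17, 100, 197), (72, 89, 109), (71, 83, 111), (70, 83, 110), (71, 84, 112), (67, 76, 111), (61, 61, 122), (18, 101, 142)]
500 [(17, 101, 208), (71, 87, 111), (71, 83, 111), (69, 83, 108), (71, 84, 112), (67, 73, 112), (56, 59, 116), (18, 98, 145)]
505 [(18, 99, 216), (71, 85, 111), (71, 83, 111), (70, 83, 110), (71, 87, 109), (68, 73, 112), (58, 60, 123), (18, 98, 149)]
510 [(18, 98, 217), (74, 94, 109), (71, 83, 110), (71, 87, 108), (69, 83, 111), (65, 70, 113), (54, 56, 119), (17, 98, 143)]
515 [(17, 101, 213), (76, 97, 71), (78, 107, 57), (81, 111, 46), (76, 94, 46), (32, 61, 63), (24, 77, 86), (18, 100, 204)]
{'white': (511.9, 393.0, 57.1, 27.6, 19.5, 117)} [509.4306787  391.04075332   0.        ] [609.49237039 -68.6134327  221.24310236]
```

White is exactly in its slot (512,393, yaw 19.5). Green lies flat at (501,-68). Retrying it lower and more gently.

```bash
python3 - <<'E'
from h import *
plan([("above",[501,-68,45],181),("down",[501,-68,1.5],181)])
E
```

```text
above [501 -68  45] [0.1086 0.0086 0.176 ] [-0.13  0.14  3.01]
down [501. -68.   2.] [-0.     -0.      0.0435] [0. 0. 0.]
```

Emit:
send_rows(targets="0.035 0.003 0.02 0 0 1 100;0.07 0.006 0.05 0 0 2 100;0.105 0.0086 0.08 0 0 3 100;0.1086 0.0086 0.12 0 0 3 100;0.1086 0.0086 0.155 0 0 3 100;0.1086 0.0086 0.176 0 0 3 100;0.1086 0.0086 0.176 0 0 3 100;0.1086 0.0086 0.176 0 0 3 100")

```text
time_s: 32.92
ee_pos: [501.2, -68.2, 44.9]
ee_rot: [-179.9, 0.1, -178.9]
force: [0.8, 0.2, 0.7]
gripper_width: 91.2
gripper_force: 0.0
```

```bash
python3 - <<'E'
from h import *
plan([("down",[501,-68,1.5],181)])
f=grab("wrist"); print(bars(f,(340,540,-130,0),names=["green","yellow","red"]))
E
```

```text
down [501. -68.   2.] [0.0002 0.0003 0.0434] [-0.13  0.09  0.07]
{'green': (497.0, -83.8, 31.2, 26.0, 1.2, 1607), 'yellow': (464.2, -68.5, 59.0, 29.2, -84.9, 4499), 'red': (421.2, -74.0, 55.3, 26.9, -84.9, 4161)}
```

Emit:
send_rows(targets="0 0 0.015 0 0 0 100;0 0 0.035 0 0 0 100;0 0 0.043 0 0 0 100;0 0 0.043 0 0 0 100;0 0 0.043 0 0 0 100;0 0 0.043 0 0 0 80;0 0 0.043 0 0 0 75", grip_force=12)

```text
time_s: 33.55
ee_pos: [502.7, -69.2, 3.4]
ee_rot: [-179.8, 0.3, -179.0]
force: [-1.1, 0.1, 0.6]
gripper_width: 80.8
gripper_force: 0.0
```

Emit:
send_rows(targets="0 0 0 0 0 0 50;0 0 0 0 0 0 50;0 0 0 0 0 0 50;0 0 0 0 0 0 50;0 0 0 0 0 0 50")

```text
time_s: 33.97
ee_pos: [501.7, -69.1, 2.4]
ee_rot: [-179.8, 0.2, -179.0]
force: [0.1, 0.6, 3.0]
gripper_width: 59.9
gripper_force: 12.0
```

Held at 59.9 mm. Carrying it to slot +38.

Emit:
send_rows(targets="0 0 -0.015 0 0 0 50;0 0 -0.04 0 0 0 50;0 0 -0.08 0 0 0 50;0 0 -0.115 0 0 0 50;0 0 -0.127 0 0 0 50;0 0 -0.127 0 0 0 50")

```text
time_s: 34.47
ee_pos: [503.6, -69.1, 132.6]
ee_rot: [-179.8, 0.6, -179.0]
force: [0.9, -0.8, -0.5]
gripper_width: 59.8
gripper_force: 12.0
```

```bash
python3 - <<'E'
from h import *
r=rackp(0,38); plan([("over",[r[0],r[1],130],109.5),("near",[r[0],r[1],40],109.5),("place",[r[0],r[1],15],109.5)]); print(env.state()["gripper_width"])
E
```

```text
over [522. 355. 130.] [-0.0261  0.4239  0.0012] [ 0.19  0.68 71.52]
near [522. 355.  40.] [-0.   -0.    0.09] [0. 0. 0.]
place [522. 355.  15.] [-0.    -0.     0.025] [0. 0. 0.]
59.817429964799544
```

Emit:
send_rows(targets="-0.001 0.02 0 0 0 4 50;-0.003 0.055 0 0 0 10 50;-0.005 0.093 0 0 0.2 17 50;-0.007 0.13 0 0 0.2 24 50;-0.01 0.168 0 0 0.3 31 50;-0.012 0.206 0 0 0.3 38 50;-0.014 0.244 0 0 0.4 45 50;-0.017 0.282 0 0.1 0.5 52 50;-0.02 0.32 0 0.1 0.6 59 50;-0.023 0.357 0.001 0.2 0.7 66 50;-0.025 0.393 0.001 0.2 0.7 71 50;-0.026 0.424 0.001 0.2 0.7 71.5 50")

```text
time_s: 35.47
ee_pos: [518.5, 357.6, 124.5]
ee_rot: [-179.4, -0.2, 109.3]
force: [0.6, -0.3, -1.4]
gripper_width: 60.0
gripper_force: 12.0
```

Emit:
send_rows(targets="0 0 0.03 0 0 0 50;0 0 0.06 0 0 0 50;0 0 0.08 0 0 0 50;0 0 0.08 0 0 0 50;0 0 0.08 0 0 0 50")

```text
time_s: 35.88
ee_pos: [517.5, 354.8, 44.6]
ee_rot: [-179.3, -0.2, 109.5]
force: [0.8, -0.1, 0.2]
gripper_width: 59.5
gripper_force: 12.0
```

```bash
python3 - <<'E'
from h import *
r=rackp(0,38); plan([("place",[r[0],r[1],15],109.5)])
E
```

```text
place [522. 355.  15.] [-0.0013  0.0049  0.0296] [-0.71 -0.15  0.02]
```

Emit:
send_rows(targets="0 0.003 0.005 -0.3 0 0 50;-0.001 0.005 0.012 -0.7 0 0 50;-0.001 0.005 0.02 -0.7 -0.1 0 50;-0.001 0.005 0.025 -0.7 -0.1 0 50;-0.001 0.005 0.0285 -0.7 -0.1 0 50;-0.001 0.005 0.0295 -0.7 -0.1 0 50;-0.001 0.005 0.0295 -0.7 -0.1 0 50;-0.001 0.005 0.0295 -0.7 -0.1 0 50")

```text
time_s: 36.55
ee_pos: [523.9, 356.7, 17.8]
ee_rot: [179.7, -0.1, 109.5]
force: [-0.9, 0.1, -0.6]
gripper_width: 59.7
gripper_force: 12.0
```

Emit:
send_rows(targets="0 0 0.001 0 0 0 95;0 0 0.001 0 0 0 95;0 0 0.001 0 0 0 95;0 0 0.001 0 0 0 95;0 0 0.001 0 0 0 95;0 0 -0.01 0 0 0 100;0 0 -0.04 0 0 0 100;0 0 -0.08 0 0 0 100;0 0 -0.115 0 0 0 100;0 0 -0.115 0 0 0 100")

```text
time_s: 37.38
ee_pos: [527.4, 358.9, 141.8]
ee_rot: [178.8, -0.3, 109.5]
force: [1.0, 1.6, 1.2]
gripper_width: 91.0
gripper_force: 0.0
```

```bash
python3 - <<'E'
from h import *
plan([("over",[465,-68.5,130],184),("down",[465,-68.5,1.5],184)])
f=grab("wrist"); print(bars(f,(440,620,200,440),z=40,names=["white","green"]),rackp(0,38))
E
```

```text
over [465. -68. 130.] [-0.382  -0.2018  0.0054] [  1.23   0.47 -74.48]
down [465. -68.   2.] [ 0.     -0.      0.1285] [0. 0. 0.]
{'white': (511.2, 394.1, 58.9, 27.8, 18.5, 2253), 'green': (517.3, 359.4, 45.7, 29.6, 19.3, 1635)} [522.11533935 355.22037666   0.        ]
```

Emit:
send_rows(targets="-0.014 -0.008 0 0 0 -4 100;-0.046 -0.024 0 0 0 -10 100;-0.08 -0.042 0 0 0 -17 100;-0.114 -0.06 0 0 0 -24 100;-0.148 -0.078 0 0.2 0 -31 100;-0.182 -0.096 0 0.4 0 -38 100;-0.216 -0.114 0 0.6 0.2 -45 100;-0.25 -0.132 0 0.8 0.3 -52 100;-0.284 -0.15 0 1 0.4 -59 100;-0.318 -0.168 0.002 1.2 0.5 -66 100;-0.352 -0.186 0.004 1.2 0.5 -73 100;-0.382 -0.202 0.005 1.2 0.5 -74.5 100")

```text
time_s: 38.43
ee_pos: [459.6, -71.7, 125.3]
ee_rot: [-179.6, -0.9, -175.7]
force: [0.4, 0.2, -0.6]
gripper_width: 91.2
gripper_force: 0.0
```

Emit:
send_rows(targets="0 0 0.03 0 0 0 100;0 0 0.06 0 0 0 100;0 0 0.06 0 0 0 100;0 0 0.06 0 0 0 100")

```text
time_s: 38.77
ee_pos: [458.3, -71.0, 64.8]
ee_rot: [-179.7, -1.1, -176.0]
force: [0.2, -0.1, -1.2]
gripper_width: 90.9
gripper_force: 0.0
```

```bash
python3 - <<'E'
from h import *
f=grab("wrist"); print(bars(f,(340,540,-130,30),names=["yellow","red","black"]))
plan([("down",[465,-68.5,1.5],184)])
E
```

```text
{'yellow': (461.8, -68.6, 59.2, 32.6, -85.8, 3731), 'red': (420.6, -79.4, 44.2, 27.5, -85.9, 2285), 'black': (469.3, -12.5, 75.1, 31.0, -84.5, 1122)}
down [465. -68.   2.] [-0.0062  0.0025  0.0645] [-0.4  -0.84  0.04]
```

Emit:
send_rows(targets="-0.003 0.001 0.01 0 -0.4 0 100;-0.006 0.0025 0.02 -0.4 -0.8 0 100;-0.006 0.0025 0.04 -0.4 -0.8 0 100;-0.006 0.0025 0.06 -0.4 -0.8 0 100;-0.006 0.0025 0.0645 -0.4 -0.8 0 100;-0.006 0.0025 0.0645 -0.4 -0.8 0 100;-0.006 0.0025 0.0645 -0.4 -0.8 0 100")

```text
time_s: 39.4
ee_pos: [466.1, -68.6, 2.4]
ee_rot: [-180.0, 0.1, -175.9]
force: [-0.3, -0.7, 0.8]
gripper_width: 91.4
gripper_force: 0.0
```

Emit:
send_rows(targets="0 0 0 0 0 0 75;0 0 0 0 0 0 70;0 0 0 0 0 0 60;0 0 0 0 0 0 50;0 0 0 0 0 0 50;0 0 0 0 0 0 50;0 0 0 0 0 0 50;0 0 0 0 0 0 50", grip_force=12)

```text
time_s: 40.07
ee_pos: [465.0, -68.8, 1.5]
ee_rot: [-180.0, 0.0, -176.0]
force: [-0.9, 0.7, 5.6]
gripper_width: 59.9
gripper_force: 12.0
```

Emit:
send_rows(targets="0 0 -0.015 0 0 0 50;0 0 -0.04 0 0 0 50;0 0 -0.08 0 0 0 50;0 0 -0.115 0 0 0 50;0 0 -0.127 0 0 0 50;0 0 -0.127 0 0 0 50")

```text
time_s: 40.57
ee_pos: [467.2, -69.1, 131.3]
ee_rot: [-179.9, 0.4, -176.0]
force: [-0.1, -0.4, -0.5]
gripper_width: 59.8
gripper_force: 12.0
```

```bash
python3 - <<'E'
from h import *
r=rackp(0,0); plan([("over",[r[0],r[1],130],109.5)])
E
```

```text
over [535. 319. 130.] [-0.0947  0.3828  0.0013] [ 0.17  0.43 74.52]
```

Emit:
send_rows(targets="-0.004 0.018 0 0 0 4 50;-0.012 0.05 0 0 0 10 50;-0.02 0.085 0 0 0 17 50;-0.029 0.12 0 0 0 24 50;-0.038 0.155 0 0 0.2 31 50;-0.047 0.19 0 0 0.2 38 50;-0.056 0.225 0 0 0.3 45 50;-0.065 0.26 0 0.1 0.3 52 50;-0.074 0.295 0 0.1 0.4 59 50;-0.082 0.33 0.001 0.2 0.4 66 50;-0.09 0.362 0.001 0.2 0.4 73 50;-0.095 0.383 0.001 0.2 0.4 74.5 50")

```text
time_s: 41.57
ee_pos: [531.9, 322.8, 124.2]
ee_rot: [-179.4, -0.2, 109.3]
force: [-0.2, -0.6, -0.2]
gripper_width: 60.0
gripper_force: 12.0
```

Emit:
send_rows(targets="0 0 0.03 0 0 0 50;0 0 0.06 0 0 0 50;0 0 0.08 0 0 0 50;0 0 0.08 0 0 0 50;0 0 0.08 0 0 0 50")

```text
time_s: 41.98
ee_pos: [530.6, 319.2, 44.5]
ee_rot: [-179.3, -0.1, 109.5]
force: [-0.3, 0.1, -0.2]
gripper_width: 60.0
gripper_force: 12.0
```

```bash
python3 - <<'E'
from h import *
r=rackp(0,0); plan([("place",[r[0],r[1],14],109.5)])
E
```

```text
place [535. 319.  14.] [-0.0013  0.0044  0.0305] [-0.69 -0.12  0.03]
```

Emit:
send_rows(targets="0 0.003 0.005 -0.3 0 0 50;-0.001 0.0035 0.012 -0.7 0 0 50;-0.001 0.0035 0.02 -0.7 -0.1 0 50;-0.001 0.0035 0.026 -0.7 -0.1 0 50;-0.001 0.0035 0.0305 -0.7 -0.1 0 50;-0.001 0.0035 0.032 -0.7 -0.1 0 50;-0.001 0.0035 0.032 -0.7 -0.1 0 50;-0.001 0.0035 0.032 -0.7 -0.1 0 50")

```text
time_s: 42.65
ee_pos: [535.7, 320.4, 15.2]
ee_rot: [179.7, -0.1, 109.5]
force: [0.7, 0.3, -0.1]
gripper_width: 59.7
gripper_force: 12.0
```

Emit:
send_rows(targets="0 0 0.0005 0 0 0 95;0 0 0.0005 0 0 0 95;0 0 0.0005 0 0 0 95;0 0 0.0005 0 0 0 95;0 0 0.0005 0 0 0 95;0 0 -0.01 0 0 0 100;0 0 -0.04 0 0 0 100;0 0 -0.08 0 0 0 100;0 0 -0.115 0 0 0 100;0 0 -0.115 0 0 0 100")

```text
time_s: 43.48
ee_pos: [539.3, 322.5, 139.1]
ee_rot: [178.8, -0.2, 109.5]
force: [0.9, 1.5, 0.2]
gripper_width: 91.3
gripper_force: 0.0
```

```bash
python3 - <<'E'
from h import *
plan([("over",[424,-72,130],185),("down",[424,-72,1.5],185)])
f=grab("wrist"); print(bars(f,(440,620,200,440),z=40,names=["white","green","yellow"]))
f=grab("top"); print(bars(f,(340,480,-120,0),names=["red","black"]))
E
```

```text
over [424 -72 130] [-0.3333 -0.2406  0.0026] [  1.19   0.6  -75.48]
down [424. -72.   2.] [ 0.     -0.      0.1285] [0. 0. 0.]
{'white': (511.5, 393.6, 58.5, 27.4, 18.6, 2473), 'green': (522.1, 359.0, 54.2, 26.9, 19.4, 1608), 'yellow': (535.3, 324.1, 59.2, 32.1, 19.2, 2153)}
{'red': (420.4, -72.0, 55.3, 25.7, -89.0, 113), 'black': (372.3, -47.0, 55.0, 25.6, -89.0, 107)}
```

Emit:
send_rows(targets="-0.013 -0.01 0 0 0 -4 100;-0.043 -0.03 0 0 0 -10 100;-0.073 -0.052 0 0 0 -17 100;-0.103 -0.073 0 0 0 -24 100;-0.133 -0.095 0 0.2 0 -31 100;-0.163 -0.117 0 0.4 0 -38 100;-0.193 -0.139 0 0.6 0.2 -45 100;-0.223 -0.161 0 0.8 0.3 -52 100;-0.253 -0.183 0 1 0.4 -59 100;-0.283 -0.204 0.002 1.2 0.5 -66 100;-0.313 -0.226 0.003 1.2 0.6 -73 100;-0.333 -0.2406 0.003 1.2 0.6 -75.5 100")

```text
time_s: 44.58
ee_pos: [417.4, -75.8, 124.1]
ee_rot: [-179.7, -1.0, -174.7]
force: [1.1, 0.3, -0.4]
gripper_width: 91.0
gripper_force: 0.0
```

Emit:
send_rows(targets="0 0 0.03 0 0 0 100;0 0 0.06 0 0 0 100;0 0 0.06 0 0 0 100;0 0 0.06 0 0 0 100")

```text
time_s: 44.92
ee_pos: [416.6, -74.5, 63.9]
ee_rot: [-179.7, -1.1, -175.0]
force: [0.1, -0.1, -0.1]
gripper_width: 91.3
gripper_force: 0.0
```

```bash
python3 - <<'E'
from h import *
f=grab("wrist"); print(bars(f,(340,540,-130,30),names=["red","black"]))
plan([("down",[422,-72,1.5],185)])
E
```

```text
{'red': (417.8, -72.8, 58.0, 31.0, -84.8, 1603), 'black': (519.7, -50.3, 160.4, 41.3, -89.6, 7447)}
down [422. -72.   2.] [-0.0049  0.0027  0.0636] [-0.36 -0.93  0.04]
```

Emit:
send_rows(targets="-0.002 0.001 0.01 0 -0.4 0 100;-0.004 0.0027 0.02 -0.3 -0.9 0 100;-0.004 0.0027 0.04 -0.3 -0.9 0 100;-0.004 0.0027 0.06 -0.3 -0.9 0 100;-0.004 0.0027 0.0636 -0.3 -0.9 0 100;-0.004 0.0027 0.0636 -0.3 -0.9 0 100;-0.004 0.0027 0.0636 -0.3 -0.9 0 100")

```text
time_s: 45.55
ee_pos: [422.8, -72.2, 2.8]
ee_rot: [-179.9, 0.2, -174.9]
force: [-0.5, -0.4, -0.4]
gripper_width: 90.9
gripper_force: 0.0
```

Emit:
send_rows(targets="0 0 0 0 0 0 75;0 0 0 0 0 0 70;0 0 0 0 0 0 60;0 0 0 0 0 0 50;0 0 0 0 0 0 50;0 0 0 0 0 0 50;0 0 0 0 0 0 50;0 0 0 0 0 0 50", grip_force=12)

```text
time_s: 46.22
ee_pos: [421.7, -72.3, 1.9]
ee_rot: [-179.9, 0.1, -175.0]
force: [-0.6, -0.2, 4.9]
gripper_width: 59.7
gripper_force: 12.0
```

Emit:
send_rows(targets="0 0 -0.015 0 0 0 50;0 0 -0.04 0 0 0 50;0 0 -0.08 0 0 0 50;0 0 -0.115 0 0 0 50;0 0 -0.127 0 0 0 50;0 0 -0.127 0 0 0 50")

```text
time_s: 46.72
ee_pos: [423.7, -72.5, 131.6]
ee_rot: [-179.8, 0.5, -175.0]
force: [-0.6, 0.2, -1.0]
gripper_width: 59.9
gripper_force: 12.0
```

```bash
python3 - <<'E'
from h import *
r=rackp(0,-38); plan([("over",[r[0],r[1],130],109.5)])
E
```

```text
over [547. 284. 130.] [-0.1544  0.3439  0.0017] [ 0.14  0.54 75.52]
```

Emit:
send_rows(targets="-0.006 0.016 0 0 0 4 50;-0.018 0.044 0 0 0 10 50;-0.032 0.075 0 0 0 17 50;-0.046 0.106 0 0 0 24 50;-0.06 0.137 0 0 0.2 31 50;-0.074 0.168 0 0 0.2 38 50;-0.088 0.199 0 0 0.3 45 50;-0.102 0.23 0 0.1 0.3 52 50;-0.116 0.261 0 0.1 0.4 59 50;-0.13 0.292 0.001 0.2 0.5 66 50;-0.144 0.323 0.001 0.2 0.5 73 50;-0.1544 0.344 0.0015 0.2 0.5 75.5 50")

```text
time_s: 47.72
ee_pos: [544.6, 286.6, 124.0]
ee_rot: [-179.4, -0.2, 109.3]
force: [1.1, -0.5, -0.4]
gripper_width: 59.8
gripper_force: 12.0
```

Emit:
send_rows(targets="0 0 0.03 0 0 0 50;0 0 0.06 0 0 0 50;0 0 0.08 0 0 0 50;0 0 0.08 0 0 0 50;0 0 0.08 0 0 0 50")

```text
time_s: 48.13
ee_pos: [542.8, 283.4, 44.2]
ee_rot: [-179.3, -0.1, 109.5]
force: [0.3, 0.2, -0.5]
gripper_width: 60.1
gripper_force: 12.0
```

```bash
python3 - <<'E'
from h import *
r=rackp(0,-38); plan([("place",[r[0],r[1],14],109.5)])
E
```

```text
place [547. 284.  14.] [-0.0014  0.0048  0.0301] [-0.71 -0.11  0.02]
```

Emit:
send_rows(targets="0 0.003 0.005 -0.3 0 0 50;-0.001 0.0035 0.012 -0.7 0 0 50;-0.001 0.0035 0.02 -0.7 -0.1 0 50;-0.001 0.0035 0.026 -0.7 -0.1 0 50;-0.001 0.0035 0.0305 -0.7 -0.1 0 50;-0.001 0.0035 0.0315 -0.7 -0.1 0 50;-0.001 0.0035 0.0315 -0.7 -0.1 0 50;-0.001 0.0035 0.0315 -0.7 -0.1 0 50")

```text
time_s: 48.8
ee_pos: [548.1, 284.5, 15.4]
ee_rot: [179.7, -0.1, 109.5]
force: [0.0, -0.1, -1.0]
gripper_width: 60.0
gripper_force: 12.0
```

Emit:
send_rows(targets="0 0 0.0005 0 0 0 95;0 0 0.0005 0 0 0 95;0 0 0.0005 0 0 0 95;0 0 0.0005 0 0 0 95;0 0 0.0005 0 0 0 95;0 0 -0.01 0 0 0 100;0 0 -0.04 0 0 0 100;0 0 -0.08 0 0 0 100;0 0 -0.115 0 0 0 100;0 0 -0.115 0 0 0 100")

```text
time_s: 49.63
ee_pos: [551.8, 286.3, 139.2]
ee_rot: [178.8, -0.2, 109.5]
force: [1.3, 0.6, 0.1]
gripper_width: 91.4
gripper_force: 0.0
```

```bash
python3 - <<'E'
from h import *
plan([("over",[450,-50,170],181)])
f=grab("wrist"); print(bars(f,(440,640,160,440),z=40,names=["white","green","yellow","red"]))
E
```

```text
over [450 -50 170] [-0.2829 -0.2076 -0.036 ] [  1.16   0.62 -71.48]
{'white': (511.7, 392.5, 58.2, 29.2, 18.3, 2763), 'green': (524.0, 359.2, 58.4, 26.1, 19.7, 1686), 'yellow': (536.0, 321.8, 59.2, 29.4, 19.5, 2366), 'red': (546.3, 288.7, 56.6, 30.3, 20.3, 1866)}
```

Now black: measure it from (450,-50) with the wrist camera.

Emit:
send_rows(targets="-0.011 -0.009 0 0 0 -4 100;-0.037 -0.027 -0.01 0 0 -10 100;-0.064 -0.046 -0.02 0 0 -17 100;-0.09 -0.065 -0.03 0 0 -24 100;-0.117 -0.085 -0.036 0.2 0 -31 100;-0.144 -0.105 -0.036 0.4 0 -38 100;-0.171 -0.125 -0.036 0.6 0.2 -45 100;-0.198 -0.145 -0.036 0.8 0.3 -52 100;-0.225 -0.165 -0.036 1 0.4 -59 100;-0.252 -0.185 -0.036 1.2 0.5 -66 100;-0.275 -0.2 -0.036 1.2 0.6 -71.5 100;-0.283 -0.2076 -0.036 1.2 0.6 -71.5 100")

```text
time_s: 50.68
ee_pos: [444.5, -54.8, 164.4]
ee_rot: [-179.5, -0.9, -179.0]
force: [0.0, -0.1, 0.2]
gripper_width: 91.1
gripper_force: 0.0
```

Emit:
send_rows(targets="0 0 0 0 0 0 100;0 0 0 0 0 0 100")

```text
time_s: 50.85
ee_pos: [445.8, -51.9, 164.6]
ee_rot: [-179.6, -0.9, -179.2]
force: [0.7, 1.1, -0.0]
gripper_width: 91.2
gripper_force: 0.0
```

```bash
python3 - <<'E'
from h import *
f=grab("wrist"); print(bars(f,(330,415,-100,10),names=["black"]))
u=proj(f,[(372,-47,28),(330,-100,28),(415,10,28)]); print(u, cv2.cvtColor(f["image"],cv2.COLOR_BGR2HSV)[int(u[0,1]),int(u[0,0])])
plan([("above",[372,-47,60],181),("down",[372,-47,1.5],181)])
E
```

```text
{'black': (361.4, -58.3, 42.7, 12.9, -69.3, 171)}
[[260.85906884  96.30907291]
 [203.34046193  47.7383764 ]
 [319.34673532 143.54549553]] [16 75 85]
above [372 -47  60] [0.0725 0.0063 0.1057] [-0.39 -0.84 -0.06]
down [372. -47.   2.] [-0.     -0.      0.0585] [0. 0. 0.]
```

```bash
python3 - <<'E'
from h import *
f=grab("wrist"); h=cv2.cvtColor(f["image"],cv2.COLOR_BGR2HSV)
for x in range(340,412,6): print(x,[tuple(int(a) for a in h[tuple(proj(f,[(x,y,28)])[0].round().astype(int)[::-1])][1:]) for y in range(-95,10,8)])
E
```

```text
340 [(98, 221), (97, 220), (97, 220), (99, 219), (99, 219), (98, 219), (98, 219), (98, 219), (97, 218), (99, 217), (98, 216), (98, 216), (99, 217), (99, 217)]
346 [(99, 216), (100, 215), (99, 214), (99, 214), (100, 212), (100, 215), (99, 214), (100, 214), (100, 220), (96, 222), (98, 219), (99, 220), (99, 222), (98, 221)]
352 [(99, 218), (99, 218), (96, 218), (97, 218), (98, 219), (98, 218), (99, 217), (99, 217), (99, 217), (101, 215), (101, 213), (100, 214), (100, 215), (100, 215)]
358 [(99, 213), (99, 214), (100, 212), (100, 214), (97, 145), (95, 129), (97, 131), (97, 123), (97, 124), (96, 133), (97, 147), (97, 134), (101, 210), (101, 209)]
364 [(99, 213), (99, 213), (99, 223), (5, 48), (5, 47), (20, 51), (43, 60), (59, 69), (73, 80), (87, 103), (97, 144), (97, 134), (100, 207), (100, 206)]
370 [(100, 206), (101, 205), (101, 213), (15, 50), (33, 54), (55, 69), (72, 81), (79, 87), (80, 89), (84, 100), (97, 142), (97, 131), (100, 205), (101, 204)]
376 [(100, 210), (100, 212), (99, 214), (52, 64), (68, 75), (78, 88), (81, 95), (79, 90), (74, 79), (83, 92), (98, 141), (97, 132), (101, 205), (101, 202)]
382 [(99, 214), (100, 214), (100, 217), (78, 85), (85, 99), (83, 102), (81, 94), (75, 78), (64, 68), (80, 89), (97, 134), (102, 211), (101, 208), (100, 205)]
388 [(100, 209), (99, 208), (100, 207), (101, 172), (98, 171), (101, 179), (98, 177), (100, 211), (100, 212), (100, 203), (101, 200), (100, 203), (100, 201), (96, 138)]
394 [(100, 203), (100, 202), (100, 201), (99, 200), (100, 199), (99, 199), (98, 200), (100, 199), (101, 200), (100, 197), (99, 195), (100, 198), (100, 196), (97, 140)]
400 [(100, 203), (99, 201), (99, 201), (98, 200), (99, 200), (100, 199), (100, 198), (101, 200), (99, 198), (101, 195), (99, 193), (100, 194), (101, 192), (97, 139)]
406 [(100, 204), (99, 201), (100, 201), (101, 200), (101, 207), (100, 215), (99, 214), (100, 215), (101, 213), (101, 210), (100, 210), (100, 209), (101, 209), (99, 147)]
```

Black (glossy, with a reflection) spans x 360–386 and y -76 to -18, so its centre is (373,-47), matching the top view. Picking it up.

Emit:
send_rows(targets="0.03 0.003 0.02 0 0 0 100;0.06 0.006 0.05 -0.3 -0.5 0 100;0.0715 0.0063 0.08 -0.4 -0.8 0 100;0.0715 0.0063 0.1057 -0.4 -0.8 0 100;0.0715 0.0063 0.1057 -0.4 -0.8 0 100;0.0715 0.0063 0.13 -0.4 -0.8 0 100;0.0715 0.0063 0.155 -0.4 -0.8 0 100;0.0715 0.0063 0.164 -0.4 -0.8 0 100;0.0715 0.0063 0.164 -0.4 -0.8 0 100;0.0715 0.0063 0.164 -0.4 -0.8 0 100")

```text
time_s: 51.78
ee_pos: [373.7, -48.0, 2.5]
ee_rot: [-180.0, 0.0, -178.9]
force: [1.5, 0.2, -0.2]
gripper_width: 91.3
gripper_force: 0.0
```

Emit:
send_rows(targets="0 0 0 0 0 0 75;0 0 0 0 0 0 70;0 0 0 0 0 0 60;0 0 0 0 0 0 50;0 0 0 0 0 0 50;0 0 0 0 0 0 50;0 0 0 0 0 0 50;0 0 0 0 0 0 50", grip_force=12)

```text
time_s: 52.45
ee_pos: [372.4, -48.4, 2.3]
ee_rot: [-180.0, 0.0, -179.0]
force: [-0.9, 0.6, 5.9]
gripper_width: 59.6
gripper_force: 12.0
```

Emit:
send_rows(targets="0 0 -0.015 0 0 0 50;0 0 -0.04 0 0 0 50;0 0 -0.08 0 0 0 50;0 0 -0.115 0 0 0 50;0 0 -0.127 0 0 0 50;0 0 -0.127 0 0 0 50")

```text
time_s: 52.95
ee_pos: [374.5, -48.7, 131.8]
ee_rot: [-179.9, 0.4, -179.0]
force: [0.7, -0.7, -1.1]
gripper_width: 59.8
gripper_force: 12.0
```

```bash
python3 - <<'E'
from h import *
r=rackp(0,-76); plan([("over",[r[0],r[1],130],109.5)])
E
```

```text
over [560. 248. 130.] [-0.1909  0.2932  0.0025] [ 0.15  0.42 71.52]
```

Emit:
send_rows(targets="-0.008 0.012 0 0 0 4 50;-0.024 0.037 0 0 0 10 50;-0.042 0.064 0 0 0 17 50;-0.06 0.092 0 0 0 24 50;-0.078 0.12 0 0 0.2 31 50;-0.096 0.147 0 0 0.2 38 50;-0.114 0.175 0 0 0.3 45 50;-0.132 0.203 0 0.1 0.3 52 50;-0.15 0.23 0 0.1 0.4 59 50;-0.168 0.258 0.001 0.2 0.4 66 50;-0.185 0.285 0.001 0.2 0.4 71.5 50;-0.191 0.293 0.0025 0.2 0.4 71.5 50")

```text
time_s: 53.95
ee_pos: [559.1, 251.6, 123.4]
ee_rot: [-179.5, -0.2, 109.5]
force: [-0.2, 0.3, -0.5]
gripper_width: 59.7
gripper_force: 12.0
```

Emit:
send_rows(targets="0 0 0.03 0 0 0 50;0 0 0.06 0 0 0 50;0 0 0.08 0 0 0 50;0 0 0.08 0 0 0 50;0 0 0.08 0 0 0 50")

```text
time_s: 54.37
ee_pos: [555.6, 247.1, 43.9]
ee_rot: [-179.3, -0.1, 109.5]
force: [0.2, 0.2, 0.7]
gripper_width: 60.0
gripper_force: 12.0
```

```bash
python3 - <<'E'
from h import *
r=rackp(0,-76); plan([("place",[r[0],r[1],14.2],109.5)])
E
```

```text
place [560. 248.  14.] [-0.001   0.0049  0.0296] [-0.71 -0.15  0.05]
```

Emit:
send_rows(targets="0 0.003 0.005 -0.3 0 0 50;-0.001 0.0035 0.012 -0.7 0 0 50;-0.001 0.0035 0.02 -0.7 -0.1 0 50;-0.001 0.0035 0.026 -0.7 -0.1 0 50;-0.001 0.0035 0.03 -0.7 -0.1 0 50;-0.001 0.0035 0.031 -0.7 -0.1 0 50;-0.001 0.0035 0.031 -0.7 -0.1 0 50;-0.001 0.0035 0.031 -0.7 -0.1 0 50")

```text
time_s: 55.03
ee_pos: [560.9, 248.4, 15.2]
ee_rot: [179.7, -0.1, 109.5]
force: [-0.9, 0.2, -0.4]
gripper_width: 59.7
gripper_force: 12.0
```

Emit:
send_rows(targets="0 0 0.0005 0 0 0 95;0 0 0.0005 0 0 0 95;0 0 0.0005 0 0 0 95;0 0 0.0005 0 0 0 95;0 0 0.0005 0 0 0 95;0 0 -0.01 0 0 0 100;0 0 -0.04 0 0 0 100;0 0 -0.08 0 0 0 100;0 0 -0.12 0 0 0 100;0 0 -0.16 0 0 0 100;0 0 -0.2 0 0 0 100;0 0 -0.2 0 0 0 100")

```text
time_s: 56.03
ee_pos: [563.9, 249.5, 225.6]
ee_rot: [178.7, -0.1, 109.5]
force: [0.9, 1.2, 0.2]
gripper_width: 90.9
gripper_force: 0.0
```

```bash
cat >> h.py <<'E'
def retainer(f,z=20):
    l,st,c=orange(f); i=1+np.argmax(st[1:,4]); ys,xs=np.where(l==i)
    w=ray(f,np.c_[xs,ys],z)[:,:2].astype(np.float32); (cx,cy),(a,b),t=cv2.minAreaRect(w)
    if b>a:a,b,t=b,a,t+90
    return round(cx,1),round(cy,1),round(a,1),round(b,1),round((t+180)%180,1),int(st[i,4])
E
python3 - <<'E'
from h import *
f=grab("wrist"); cv2.imwrite("pics/w12.png",f["image"])
b=bars(f,(440,640,160,440),z=40)
c,s=np.cos(np.radians(RK[2])),np.sin(np.radians(RK[2]))
for n,v in b.items(): d=np.array(v[:2])-RK[:2]; print(n,v,"rack",(c*d[0]+s*d[1]).round(1),(-s*d[0]+c*d[1]).round(1))
f=grab("top"); print("ret top",retainer(f)); cv2.imwrite("pics/t12.png",f["image"]); f=grab("scene"); print("ret scene",retainer(f),tool())
E
```

```text
white (512.0, 391.8, 58.4, 29.8, 18.5, 1788) rack 2.7 75.9
green (524.5, 357.8, 58.1, 28.6, 19.8, 1618) rack 3.1 39.6
red (548.1, 286.9, 57.1, 25.9, 19.5, 1077) rack 1.7 -35.1
yellow (536.1, 321.2, 59.4, 27.9, 19.6, 1516) rack 1.8 1.3
black (554.7, 261.4, 57.9, 17.0, 34.4, 295) rack -0.6 -61.3
ret top (630.5, 98.2, 266.6, 15.0, 84.0, 271)
ret scene (626.3, 39.8, 149.5, 11.0, 83.9, 129) (array([559.53488152, 247.6663289 , 215.64911899]), Rotation.from_matrix(array([[-0.3342471 ,  0.94247206,  0.00502847],
                            [ 0.94248462,  0.33423486,  0.00312942],
                            [ 0.0012687 ,  0.00578525, -0.99998246]])))
```

All five bars sit on the rack, in rack coordinates: white y 76, green 40, yellow 1, red -35, and black by its release pose at -76, each within 3 mm of x. The retainer has been knocked and now lies at (630.5,98.2), yaw 84°. Picking it at its middle.

```bash
python3 - <<'E'
from h import *
plan([("above",[630.5,98.2,70],84),("down",[630.5,98.2,2],84)])
E
```

```text
above [630.  98.  70.] [-0.1648  0.0161  0.1455] [ 0.31 -0.15 25.53]
down [630.  98.   2.] [ 0.    -0.     0.068] [0. 0. 0.]
```

Emit:
send_rows(targets="-0.03 0.003 0.01 0 0 5 100;-0.065 0.006 0.02 0 0 11 100;-0.1 0.01 0.04 0 0 17 100;-0.135 0.013 0.07 0.3 -0.1 23 100;-0.1648 0.016 0.1 0.3 -0.1 25.5 100;-0.1648 0.016 0.135 0.3 -0.1 25.5 100;-0.1648 0.016 0.1455 0.3 -0.1 25.5 100;-0.1648 0.016 0.1455 0.3 -0.1 25.5 100;-0.1648 0.016 0.1455 0.3 -0.1 25.5 100;-0.1648 0.016 0.1455 0.3 -0.1 25.5 100")

```text
time_s: 57.02
ee_pos: [631.5, 99.5, 71.2]
ee_rot: [179.9, -0.1, 84.1]
force: [0.7, -0.6, 0.3]
gripper_width: 91.3
gripper_force: 0.0
```

```bash
python3 - <<'E'
from h import *
f=grab("top"); print("ret top",retainer(f))
f=grab("wrist"); print("ret wrist",retainer(f))
plan([("down",[630.5,98.2,2],84)])
E
```

```text
ret top (620.7, 7.6, 84.3, 14.6, 83.8, 88)Traceback (most recent call last):
  File "<stdin>", line 3, in <module>
  File "h.py", line 77, in retainer
    l,st,c=orange(f); i=1+np.argmax(st[1:,4]); ys,xs=np.where(l==i)
                          ~~~~~~~~~^^^^^^^^^^
    return _wrapfunc(a, 'argmax', axis=axis, out=out, **kwds)
    return bound(*args, **kwds)
ValueError: attempt to get argmax of an empty sequence
```

Emit:
send_rows(targets="0 0 0.02 0 0 0 100;0 0 0.045 0 0 0 100;0 0 0.065 0 0 0 100;0 0 0.069 0 0 0 100;0 0 0.069 0 0 0 100", grip_force=30)

```text
time_s: 57.53
ee_pos: [630.1, 98.7, 0.5]
ee_rot: [-179.9, -0.0, 84.1]
force: [-0.8, 0.2, -0.4]
gripper_width: 91.2
gripper_force: 0.0
```

Emit:
send_rows(targets="0 0 0 0 0 0 50;0 0 0 0 0 0 30;0 0 0 0 0 0 10;0 0 0 0 0 0 5;0 0 0 0 0 0 5;0 0 0 0 0 0 5;0 0 0 0 0 0 5;0 0 0 0 0 0 5;0 0 0 0 0 0 5;0 0 0 0 0 0 5;0 0 0 0 0 0 5;0 0 0 0 0 0 5")

```text
time_s: 58.53
ee_pos: [630.5, 98.2, 0.4]
ee_rot: [-180.0, -0.0, 84.0]
force: [-0.6, 0.2, -0.9]
gripper_width: 14.5
gripper_force: 0.0
```

Emit:
send_rows(targets="0 0 0 0 0 0 5;0 0 0 0 0 0 5;0 0 0 0 0 0 5;0 0 -0.02 0 0 0 5;0 0 -0.05 0 0 0 5;0 0 -0.09 0 0 0 5;0 0 -0.125 0 0 0 5;0 0 -0.138 0 0 0 5;0 0 -0.138 0 0 0 5;0 0 -0.138 0 0 0 5")

```text
time_s: 59.37
ee_pos: [630.7, 98.2, 138.9]
ee_rot: [180.0, -0.0, 84.0]
force: [-0.4, -0.0, -1.6]
gripper_width: 4.8
gripper_force: 0.0
```

```bash
python3 - <<'E'
from h import *
s=env.state(); print(s["torque"],s["force"])
r=rackp(2,0); plan([("over",[r[0],r[1],130],109.5)])
f=grab("top"); cv2.imwrite("pics/t13.png",f["image"]); l,st,c=orange(f,0)
for i in range(1,len(st)):
    if st[i,4]>15: ys,xs=np.where(l==i); w=ray(f,np.c_[xs,ys],140+18); k=np.argsort(w[:,1]); print(st[i,4],w[k[[0,-1]]].round(1), np.polyfit(w[:,1],w[:,0],1).round(3))
f=grab("scene"); cv2.imwrite("pics/s13.png",f["image"])
E
```

```text
[-0.02308006 -0.08016977 -0.02251121] [-0.4321755  -0.02575493 -1.64705907]
over [537. 320. 130.] [ 0.2109 -0.1166  0.009 ] [  0.04  -0.03 -25.47]
21 [[611.4 148.9 158. ]
 [617.9 173.1 158. ]] [2.77000e-01 5.67668e+02]
89 [[590.3 -32.1 158. ]
 [606.2  43.  158. ]] [9.80000e-02 5.97088e+02]
```

```bash
python3 - <<'E'
from h import *
for n in("top","scene","wrist"):
    f=grab(n); hsv=cv2.cvtColor(f["image"],cv2.COLOR_BGR2HSV); m=cv2.inRange(hsv,(5,190,120),(18,255,255)); k,l,st,c=cv2.connectedComponentsWithStats(m)
    for i in range(1,k):
        if st[i,4]>15:
            ys,xs=np.where(l==i); w=ray(f,np.c_[xs,ys],20)[:,:2].astype(np.float32); print(n,st[i],[np.round(a,1) for a in cv2.minAreaRect(w)])
E
```

```text
top [134  66  32  29 679] [array([945.4, 401.8]), array([118.2, 119.5]), np.float64(48.1)]
top [ 54 153  26  25 274] [array([619.7, 697.7]), array([140.3,  67.3]), np.float64(47.3)]
top [199 156   8   6  29] [array([637.6, 179.1]), array([28.4, 16.4]), np.float64(79.5)]
top [237 161  23   7  95] [array([620.4,   7.4]), array([84.7, 15.5]), np.float64(84.2)]
top [140 199   9  10  26] [array([463. , 392.5]), array([18.9, 43.3]), np.float64(65.3)]
top [ 48 246  27  24 249] [array([252.1, 708.9]), array([ 86.8, 104.8]), np.float64(2.6)]
scene [236 232  57  24 464] [array([635.5,  46.8]), array([170.6,  32.5]), np.float64(83.7)]
scene [371 242   9   7  20] [array([556.6, 334.9]), array([15.4, 32.6]), np.float64(64.6)]
scene [301 250  19  13 157] [array([648.7, 173.1]), array([51.4, 33.6]), np.float64(87.2)]
scene [ 55 263  26  26  26] [array([ 893.7, -371.4]), array([86.7,  0. ]), np.float64(0.3)]
```

The retainer is untouched at (629.5,98) and the fingers closed without holding it. Retrying with a staged close, checking the force before lifting.

Emit:
send_rows(targets="0 0 0.0 0 0 0 50;0 0 0 0 0 0 50;0 0 0 0 0 0 50;0 0 0 0 0 0 50;0 0 0 0 0 0 50;0 0 0.03 0 0 0 50;0 0 0.07 0 0 0 50;0 0 0.1 0 0 0 50;0 0 0.12 0 0 0 50;0 0 0.13 0 0 0 50;0 0 0.136 0 0 0 50;0 0 0.136 0 0 0 50", grip_force=30)

```text
time_s: 60.62
ee_pos: [630.4, 98.2, 1.9]
ee_rot: [-179.9, -0.0, 84.0]
force: [-0.3, -0.4, -0.5]
gripper_width: 45.9
gripper_force: 0.0
```

Emit:
send_rows(targets="0 0 0 0 0 0 40;0 0 0 0 0 0 30;0 0 0 0 0 0 25;0 0 0 0 0 0 20;0 0 0 0 0 0 15;0 0 0 0 0 0 10;0 0 0 0 0 0 10;0 0 0 0 0 0 10;0 0 0 0 0 0 10;0 0 0 0 0 0 10")

```text
time_s: 61.45
ee_pos: [630.5, 98.2, 2.4]
ee_rot: [-180.0, -0.0, 84.0]
force: [-0.1, 0.0, -0.4]
gripper_width: 9.3
gripper_force: 0.0
```

Emit:
send_rows(targets="0 0 0 0 0 0 10;0 0 0 0 0 0 10;0 0 0 0 0 0 10")

```text
time_s: 61.7
ee_pos: [630.5, 98.2, 2.4]
ee_rot: [-180.0, -0.0, 84.0]
force: [-0.1, -0.5, 0.4]
gripper_width: 9.1
gripper_force: 0.0
```

```bash
python3 - <<'E'
from h import *
f=grab("scene"); o=f["image"].copy(); p=tool()[0]
u=proj(f,[p,p+[0,0,19],[630.5,98.2,20]]); print(u)
x0,y0=int(u[0,0])-66,int(u[0,1])-70
o=cv2.resize(o[y0:y0+100,x0:x0+133],(800,600),interpolation=cv2.INTER_CUBIC)
for q,c in zip(u,((0,0,255),(255,0,255),(0,255,0))): cv2.circle(o,tuple(int(v) for v in ((q-[x0,y0])*6)),4,c,1)
cv2.imwrite("pics/s14.png",o)
E
```

```text
[[282.49018018 250.417894  ]
 [282.73920701 245.03113298]
 [282.71096208 245.4272619 ]]
```

View pics/s14.png

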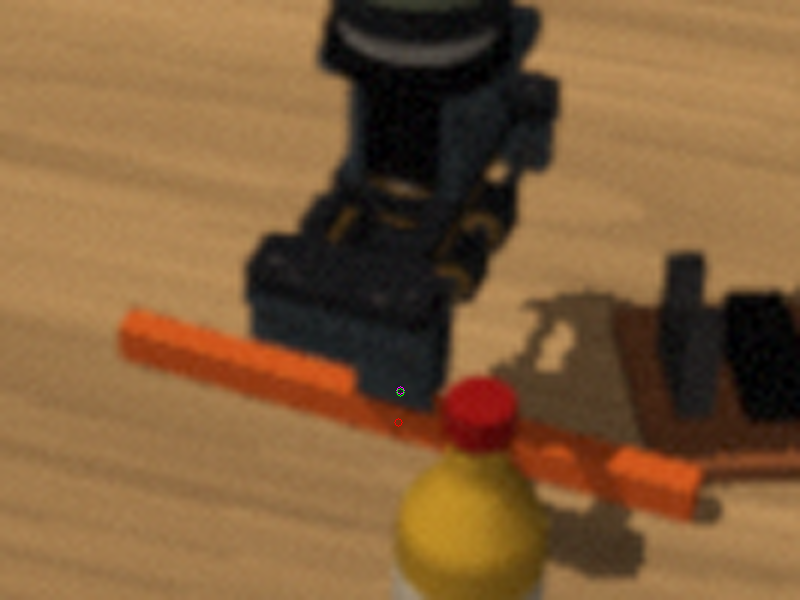

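The picture shows the finger's lower edge, about (400,405), resting at the retainer's top edge, with its orange front face visible below. So the real tips are about 20 mm above the reported TCP. The bars were only held near the top, which explains green's miss. I'll open and go about 18 mm lower, watching the force.

Emit:
send_rows(targets="0 0 -0.03 0 0 0 50;0 0 -0.03 0 0 0 50;0 0 -0.03 0 0 0 50;0 0 -0.03 0 0 0 50;0 0 -0.03 0 0 0 50;0 0 -0.03 0 0 0 50;0 0 -0.015 0 0 0 50;0 0 0 0 0 0 50;0 0 0.006 0 0 0 50;0 0 0.01 0 0 0 50;0 0 0.01 0 0 0 50;0 0 0.01 0 0 0 50")

```text
time_s: 62.75
ee_pos: [630.8, 98.3, -7.5]
ee_rot: [-180.0, -0.0, 84.0]
force: [1.1, -0.1, -0.4]
gripper_width: 45.5
gripper_force: 0.0
```

Emit:
send_rows(targets="0 0 0.002 0 0 0 50;0 0 0.004 0 0 0 50;0 0 0.006 0 0 0 50;0 0 0.006 0 0 0 50;0 0 0.006 0 0 0 50")

```text
time_s: 63.17
ee_pos: [630.4, 98.3, -13.6]
ee_rot: [-180.0, -0.0, 84.0]
force: [0.0, -0.4, -0.4]
gripper_width: 45.7
gripper_force: 0.0
```

Emit:
send_rows(targets="0 0 0.0015 0 0 0 50;0 0 0.003 0 0 0 50;0 0 0.003 0 0 0 40;0 0 0.003 0 0 0 30;0 0 0.003 0 0 0 20;0 0 0.003 0 0 0 10;0 0 0.003 0 0 0 8;0 0 0.003 0 0 0 8;0 0 0.003 0 0 0 8;0 0 0.003 0 0 0 8;0 0 0.003 0 0 0 8;0 0 0.003 0 0 0 8", grip_force=40)

```text
time_s: 64.17
ee_pos: [630.4, 98.2, -16.5]
ee_rot: [-180.0, -0.0, 84.0]
force: [-0.3, 0.5, 1.5]
gripper_width: 16.1
gripper_force: 40.0
```

Held: 16.1 mm at 40 N. Lifting and flying to a hover over the brackets.

Emit:
send_rows(targets="0 0 -0.01 0 0 0 8;0 0 -0.03 0 0 0 8;0 0 -0.06 0 0 0 8;0 0 -0.09 0 0 0 8;0 0 -0.12 0 0 0 8;0 0 -0.14 0 0 0 8;0 0 -0.14 0 0 0 8;0 0 -0.14 0 0 0 8")

```text
time_s: 64.83
ee_pos: [631.1, 98.2, 124.6]
ee_rot: [179.9, -0.1, 84.0]
force: [-0.8, -0.8, -2.4]
gripper_width: 15.8
gripper_force: 40.0
```

```bash
python3 - <<'E'
from h import *
r=rackp(1.5,0); plan([("over",[r[0],r[1],125],109.5)]); print(env.state()["gripper_width"],env.state()["force"])
# refine rack from wrist picture w12's pose-free: use top colour mask of board
f=grab("top"); 
for X,Y,Z in((0,-112,66),(0,112,66)): print(proj(f,[rackp(X,Y,Z)]))
E
```

```text
over [536. 320. 125.] [ 0.2106 -0.1175 -0.0004] [  0.12  -0.03 -25.47]
15.84118247690788 [-0.76295947 -0.83361773 -2.38709479]
[[190.8108386 173.8379409]]
[[132.67897587 193.25307609]]
```

Emit:
send_rows(targets="0.025 -0.014 0 0 0 -4 8;0.06 -0.033 0 0 0 -8 8;0.09 -0.05 0 0 0 -12 8;0.12 -0.067 0 0 0 -16 8;0.15 -0.084 0 0 0 -20 8;0.18 -0.1 0 0 0 -23 8;0.2 -0.112 0 0.1 0 -25 8;0.2106 -0.1175 0 0.1 0 -25.5 8;0.2106 -0.1175 0 0.1 0 -25.5 8;0.2106 -0.1175 0 0.1 0 -25.5 8;0.2106 -0.1175 0 0.1 0 -25.5 8;0.2106 -0.1175 0 0.1 0 -25.5 8")

```text
time_s: 65.88
ee_pos: [536.3, 318.2, 123.2]
ee_rot: [-179.8, -0.0, 109.4]
force: [0.5, -0.2, -1.7]
gripper_width: 15.6
gripper_force: 40.0
```

```bash
python3 - <<'E'
from h import *
f=grab("wrist"); im=f["image"].copy(); p,_=tool(); print(p)
big=cv2.resize(im,None,fx=1.5,fy=1.5,interpolation=cv2.INTER_CUBIC)
S=lambda P:((proj(f,P)+.5)*1.5-.5).round().astype(int).reshape(-1,1,2)
L=lambda P,c:cv2.polylines(big,[S(P)],False,c,1)
for X in(-55,55): L([rackp(X,60,12),rackp(X,135,12)],(255,0,255))
L([rackp(-55,135,12),rackp(55,135,12)],(255,0,255))
for X in(-13,13): L([rackp(X,104,66),rackp(X,120,66)],(0,255,0)); L([rackp(X,104,44),rackp(X,120,44)],(255,255,0))
# expected retainer: bottom at p.z+16.5
for X in(-8,8): L([rackp(1.5+X,70,p[2]+36.5),rackp(1.5+X,135,p[2]+36.5)],(255,255,255))
print(proj(f,[rackp(0,112,66),rackp(0,-112,66)]))
cv2.imwrite("pics/w15.png",big)
f=grab("top"); print("ret",retainer(f,p[2]+36.5),"aim",rackp(1.5,0))
E
```

```text
[536.34158806 318.33709533 123.38917509]
[[252.39110568  32.68678575]
 [252.94376519 322.42478705]]
ret (564.0, 243.3, 109.0, 15.2, 108.8, 132) aim [536.21396224 319.90071029   0.        ]
```

View pics/w15.png

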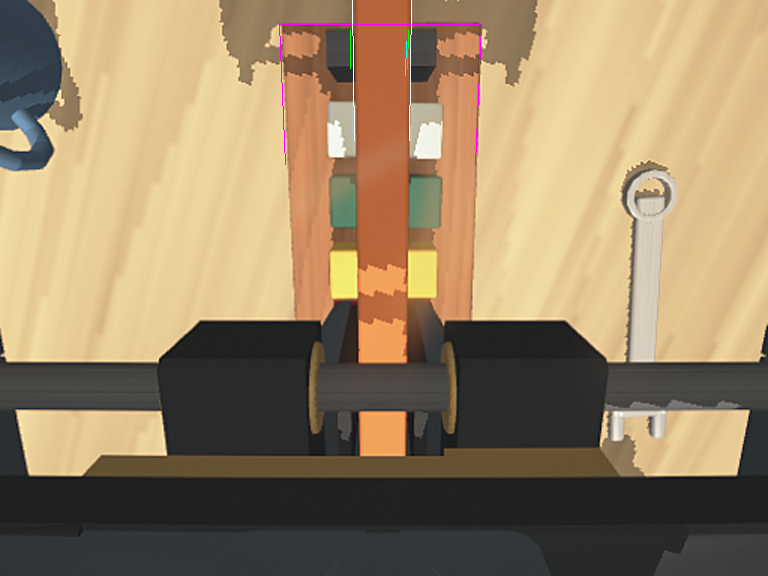

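The retainer runs centred (u≈382) through the far bracket (327–436, centre 381.5), and the board's edges match the overlay. Bars lie crosswise underneath. Lowering it into the notches.

Emit:
send_rows(targets="0.001 0 0.02 0 0 0 8;0.0015 0 0.045 0 0 0 8;0.0015 0 0.06 0 0 0 8;0.0015 0 0.065 0 0 0 8;0.0015 0 0.065 0 0 0 8;0.0015 0 0.065 0 0 0 8")

```text
time_s: 66.48
ee_pos: [535.8, 321.2, 59.3]
ee_rot: [-179.9, -0.1, 109.5]
force: [-0.9, 0.7, -2.0]
gripper_width: 15.8
gripper_force: 40.0
```

```bash
python3 - <<'E'
from h import *
r=rackp(1.5,0); plan([("low",[r[0],r[1],28],109.5)]); f=grab("wrist")
# retainer vs bracket centre columns at far bracket row
hsv=cv2.cvtColor(f["image"],cv2.COLOR_BGR2HSV)
for Y in(112,60,20):
    u=proj(f,[rackp(1.5,Y,tool()[0][2]+36.5)])[0]; v=int(round(u[1])); 
    if 0<=v<384:
        row=hsv[v]; m=(row[:,0]<18)&(row[:,1]>150); k=np.where(m[225:285])[0]+225; print(Y,v,u[0].round(1),k.min(),k.max())
E
```

```text
low [536. 320.  28.] [-0.0014  0.      0.0312] [-0.06 -0.07 -0.02]
60 123 253.3 238 272
20 209 253.3 238 276
```

Emit:
send_rows(targets="0 0 0.005 0 0 0 8;-0.001 0 0.01 0 0 0 8;-0.001 0 0.015 0 0 0 8;-0.001 0 0.02 0 0 0 8;-0.001 0 0.025 0 0 0 8;-0.001 0 0.028 0 0 0 8;-0.001 0 0.028 0 0 0 8;-0.001 0 0.028 0 0 0 8")

```text
time_s: 67.2
ee_pos: [535.2, 320.3, 30.3]
ee_rot: [-179.8, -0.1, 109.5]
force: [0.4, -0.6, -1.1]
gripper_width: 15.6
gripper_force: 40.0
```

Emit:
send_rows(targets="0 0 0.001 0 0 0 8;0 0 0.002 0 0 0 8;0 0 0.002 0 0 0 8;0 0 0.002 0 0 0 8")

```text
time_s: 67.53
ee_pos: [535.3, 320.4, 28.7]
ee_rot: [-179.9, -0.1, 109.5]
force: [0.1, 0.0, -1.3]
gripper_width: 16.1
gripper_force: 40.0
```

In the notches (z well below the prongs), with about 1 mm to go. Seating, releasing and retreating.

Emit:
send_rows(targets="0 0 0.0006 0 0 0 8;0 0 0.0012 0 0 0 8;0 0 0.0016 0 0 0 8;0 0 0.0016 0 0 0 8")

```text
time_s: 67.87
ee_pos: [535.4, 320.4, 27.4]
ee_rot: [-179.9, -0.1, 109.5]
force: [-1.1, 0.2, 1.3]
gripper_width: 16.2
gripper_force: 40.0
```

Emit:
send_rows(targets="0 0 0 0 0 0 20;0 0 0 0 0 0 25;0 0 0 0 0 0 30;0 0 0 0 0 0 40;0 0 0 0 0 0 45;0 0 0 0 0 0 45;0 0 0 0 0 0 45;0 0 -0.02 0 0 0 45;0 0 -0.05 0 0 0 45;0 0 -0.09 0 0 0 45;0 0 -0.13 0 0 0 45;0 0 -0.16 0 0 0 45")

```text
time_s: 68.87
ee_pos: [536.3, 320.7, 190.5]
ee_rot: [179.9, -0.1, 109.5]
force: [0.8, 0.9, 0.7]
gripper_width: 40.6
gripper_force: 0.0
```

```bash
python3 - <<'E'
from h import *
s=env.state(); p0,_=tool(); plan([("side",[420,100,300],60)])
f=grab("wrist"); r=retainer(f,64); print("wrist",r,f["eye"])
f=grab("scene"); print("scene",retainer(f,64))
E
```

```text
side [420 100 300] [-0.169  -0.1832 -0.11  ] [ 3.000e-02 -1.300e-01  4.952e+01]Traceback (most recent call last):
  File "<stdin>", line 3, in <module>
  File "h.py", line 77, in retainer
    l,st,c=orange(f); i=1+np.argmax(st[1:,4]); ys,xs=np.where(l==i)
                          ~~~~~~~~~^^^^^^^^^^
    return _wrapfunc(a, 'argmax', axis=axis, out=out, **kwds)
    return bound(*args, **kwds)
ValueError: attempt to get argmax of an empty sequence
```

Seated: contact at TCP 27.4, which puts the bar's underside at 43.9 mm. Moving clear for a final check by numbers.

Emit:
send_rows(targets="-0.01 -0.01 -0.03 0 0 0 45;-0.03 -0.03 -0.06 0 0 0 45;-0.06 -0.06 -0.09 0 0 0 45;-0.09 -0.09 -0.11 0 0 0 45;-0.12 -0.13 -0.11 0 0 0 45;-0.15 -0.17 -0.11 0 0 0 45;-0.18 -0.21 -0.11 0 0 0 45;-0.2 -0.24 -0.11 0 0 0 45;-0.22 -0.27 -0.11 0 0 0 45;-0.22 -0.27 -0.11 0 0 0 45;-0.22 -0.27 -0.11 0 0 0 45")

```text
time_s: 69.83
ee_pos: [351.7, 19.8, 297.6]
ee_rot: [-179.8, 0.0, 109.3]
force: [-0.5, 0.5, 0.3]
gripper_width: 40.9
gripper_force: 0.0
```

```bash
python3 - <<'E'
from h import *
c,s=np.cos(np.radians(RK[2])),np.sin(np.radians(RK[2]))
T=lambda v:((c*(v[0]-RK[0])+s*(v[1]-RK[1])).round(1),(-s*(v[0]-RK[0])+c*(v[1]-RK[1])).round(1))
f=grab("top"); cv2.imwrite("pics/t16.png",f["image"]); r=retainer(f,64); print("top",r,T(r),tool()[0])
f2=grab("scene"); r=retainer(f2,64); print("scene",r,T(r)); cv2.imwrite("pics/s16.png",f2["image"])
h=cv2.cvtColor(f["image"],cv2.COLOR_BGR2HSV)
# colours along each bar's two visible halves
for n,y in(("white",76),("green",38),("yellow",0),("red",-38),("black",-76)):
    print(n,[tuple(int(a) for a in h[tuple(proj(f,[rackp(x,y,40)])[0].round().astype(int)[::-1])]) for x in(-20,22)])
# mould: blue mask at its top (z=90)
m=cv2.inRange(h,(100,120,60),(120,255,255)); k,l,st,ce=cv2.connectedComponentsWithStats(m)
for i in range(1,k):
    if st[i,4]>60:
        ys,xs=np.where(l==i); w=ray(f,np.c_[xs,ys],90)[:,:2].astype(np.float32); print([np.round(a,1) for a in cv2.minAreaRect(w)])
E
```

```text
top (536.6, 320.3, 268.6, 14.1, 110.0, 275) (np.float64(2.0), np.float64(0.2)) [353.6963194   21.44531671 297.65449103]
scene (538.2, 316.9, 262.0, 9.6, 109.4, 206) (np.float64(2.4), np.float64(-3.5))
white [(39, 35, 226), (39, 33, 223)]
green [(73, 129, 97), (74, 133, 96)]
yellow [(25, 255, 218), (25, 255, 218)]
red [(2, 251, 177), (2, 250, 169)]
black [(120, 9, 29), (105, 39, 26)]
[array([964.8, -49.3]), array([130. , 147.8]), np.float64(1.2)]
[array([1005.7,  -49.1]), array([ 23.9, 119.2]), np.float64(1.1)]
[array([878.7, -46.9]), array([139.9,  23.2]), np.float64(89.6)]
[array([ 548. , -327.6]), array([209.2,  47.4]), np.float64(11.0)]
[array([ 466.5, -775.9]), array([ 69.3, 105.1]), np.float64(66.0)]
[array([ 371.8, -737.1]), array([66.8, 16.5]), np.float64(67.6)]
[array([289.3, 344. ]), array([ 74.1, 107. ]), np.float64(23.6)]
```

The retainer is at rack (2.0, 0.2) mm and 110.0° against the rack's 109.5°. All five bar colours show on both sides of it at their slots, and the mould stands at (548,-328), yaw 11° on the plate. Handing in.

```bash
python3 -c "
from workcell import env
print(env.job_done())"
```

```text
the job is handed in; nothing more can be done
None
```

The job is handed in; no verdict came back. By my last measurements, all five bars lie crosswise on the rack, the retaining bar is seated in both notches (2 mm off the notch line, 0.2 mm off centre lengthwise), and the empty mould stands on edge on the cooling plate.

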